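Set the contact gaps with colour-marked blades and shut the jig

TASK

Slide every setting blade that lies on the bench, tip first, straight into the slot of the copper contact marked with its own colour, until the contact's front face stands within the white band on the blade, and leave it there. When all are in, fold the hinged green upper half of the jig over and shut it fully, edge to edge on the lower half. Leave the spool, the white box and the screwdriver where they are.

Things in the scene. Friction and masses are not known exactly. Their poses are not given: they have to be found in the camera images.
- jig: the clamshell contact jig: its green lower half, fixed to the bench, 304 (its x) by 100 (its y) by 50 mm high; origin at the centre of its underside on the bench. Its front, where the four contacts show their slots, is its -y side (y = -50 mm); the hinge of the upper half runs along its x at y = +50, z = 50 mm. Its place on the bench and yaw (within 0.2 rad) vary.
- cover (a joint): the green upper half of the jig (304 x 100 x 35 mm, 0.35 kg), hinged on the lower half's rear edge; rad, 0 = shut edge to edge on the lower half, 1.57 = upright, starts open at 2.1 to 2.6, end stop 2.75. The hinge is stiff and the half stays wherever it is left; it takes up to about 4 N at the bar to move it.
- cover_bar (a point): middle of the steel grip bar of the upper half: round, 10 mm thick, 100 mm long, parallel to the hinge, standing 45 mm out from the half's free edge on two end arms; 145 mm out from the hinge line, and when shut 10 mm above it (60 mm above the bench, at jig y = -95 mm). Shut, the top of the upper half is 87 mm above the bench.
- mouth_red (a point): centre of the mouth of the slot (contact gap) in the copper contact block with the red top and red front strip, on the block's front face, 13 mm above the bench. +y points into the slot, z up. The slot is 26 mm wide, 9 mm high (8.5 to 17.5 mm above the bench) and 55 mm deep; four blocks stand side by side 72 mm apart in the jig, fixed, in varying order, faces flush with the jig's front.
- handle_red (a point): centre of the red handle of the red setting blade (may be absent): handle 80 long (x), 20 wide (y), 26 mm high, lying flat on the bench, 0.12 kg in all. A flat steel blade 20 mm wide (12 mm over its last 10 mm) and 5 mm thick sticks out 70 mm from the handle's +x end at half height, so that it is level with the slots when the handle lies on the bench. A white band between two black lines covers the blade 34 to 46 mm back from its tip.
- tip_red (a point): middle of the free end of the red setting blade, 110 mm from the handle's centre along its +x (may be absent).
- mouth_yellow (a point): centre of the mouth of the slot (contact gap) in the copper contact block with the yellow top and yellow front strip, on the block's front face, 13 mm above the bench. +y points into the slot, z up. The slot is 26 mm wide, 9 mm high (8.5 to 17.5 mm above the bench) and 55 mm deep; four blocks stand side by side 72 mm apart in the jig, fixed, in varying order, faces flush with the jig's front.
- handle_yellow (a point): centre of the yellow handle of the yellow setting blade (may be absent): handle 80 long (x), 20 wide (y), 26 mm high, lying flat on the bench, 0.12 kg in all. A flat steel blade 20 mm wide (12 mm over its last 10 mm) and 5 mm thick sticks out 70 mm from the handle's +x end at half height, so that it is level with the slots when the handle lies on the bench. A white band between two black lines covers the blade 34 to 46 mm back from its tip.
- tip_yellow (a point): middle of the free end of the yellow setting blade, 110 mm from the handle's centre along its +x (may be absent).
- mouth_blue (a point): centre of the mouth of the slot (contact gap) in the copper contact block with the blue top and blue front strip, on the block's front face, 13 mm above the bench. +y points into the slot, z up. The slot is 26 mm wide, 9 mm high (8.5 to 17.5 mm above the bench) and 55 mm deep; four blocks stand side by side 72 mm apart in the jig, fixed, in varying order, faces flush with the jig's front.
- handle_blue (a point): centre of the blue handle of the blue setting blade (may be absent): handle 80 long (x), 20 wide (y), 26 mm high, lying flat on the bench, 0.12 kg in all. A flat steel blade 20 mm wide (12 mm over its last 10 mm) and 5 mm thick sticks out 70 mm from the handle's +x end at half height, so that it is level with the slots when the handle lies on the bench. A white band between two black lines covers the blade 34 to 46 mm back from its tip.
- tip_blue (a point): middle of the free end of the blue setting blade, 110 mm from the handle's centre along its +x (may be absent).
- mouth_black (a point): centre of the mouth of the slot (contact gap) in the copper contact block with the black top and black front strip, on the block's front face, 13 mm above the bench. +y points into the slot, z up. The slot is 26 mm wide, 9 mm high (8.5 to 17.5 mm above the bench) and 55 mm deep; four blocks stand side by side 72 mm apart in the jig, fixed, in varying order, faces flush with the jig's front.
- handle_black (a point): centre of the black handle of the black setting blade (may be absent): handle 80 long (x), 20 wide (y), 26 mm high, lying flat on the bench, 0.12 kg in all. A flat steel blade 20 mm wide (12 mm over its last 10 mm) and 5 mm thick sticks out 70 mm from the handle's +x end at half height, so that it is level with the slots when the handle lies on the bench. A white band between two black lines covers the blade 34 to 46 mm back from its tip.
- tip_black (a point): middle of the free end of the black setting blade, 110 mm from the handle's centre along its +x (may be absent).
- spool: bystander: copper wire spool, 64 mm across, 50 mm high, origin under its centre
- strip_box: bystander: white open box with steel strips, 100 x 170 x 45 mm, origin under its centre
- driver: bystander: green-handled screwdriver, 190 mm long, lying on the bench near the robot's base
There are look-alikes about, which are no part of the job. Of the things shaped like the part that bears handle_red, the red one is meant.

How it is judged (in metres and radians):
On the way, in this order (a step that is already met when the one before it is completed fails the run):
1. every blade present is in the slot of its own colour, the contact's face within the blade's white band (y of tip_red in the frame of mouth_red between 0.0325 and 0.0475 m and x of tip_red in the frame of mouth_red between -0.008 and 0.008 m and z of tip_red in the frame of mouth_red between -0.005 and 0.005 m and angle between the x axis of handle_red and the y axis of mouth_red, either way round below 0.2 rad and y of tip_yellow in the frame of mouth_yellow between 0.0325 and 0.0475 m and x of tip_yellow in the frame of mouth_yellow between -0.008 and 0.008 m and z of tip_yellow in the frame of mouth_yellow between -0.005 and 0.005 m and angle between the x axis of handle_yellow and the y axis of mouth_yellow, either way round below 0.2 rad and y of tip_blue in the frame of mouth_blue between 0.0325 and 0.0475 m and x of tip_blue in the frame of mouth_blue between -0.008 and 0.008 m and z of tip_blue in the frame of mouth_blue between -0.005 and 0.005 m and angle between the x axis of handle_blue and the y axis of mouth_blue, either way round below 0.2 rad and y of tip_black in the frame of mouth_black between 0.0325 and 0.0475 m and x of tip_black in the frame of mouth_black between -0.008 and 0.008 m and z of tip_black in the frame of mouth_black between -0.005 and 0.005 m and angle between the x axis of handle_black and the y axis of mouth_black, either way round below 0.2 rad), for 0.2 s.
2. the upper half is shut edge to edge on the lower half (value of joint cover below 0.035 rad), for 0.2 s.
At the end, for the whole second after the job is handed in: each blade present rests in the slot of its own colour, tip 32.5 to 47.5 mm past the contact's face (face in the white band, 1.5 mm grace), within 8 mm sideways and 5 mm in height of the slot's centre, within 0.2 rad of its line; the upper half is shut to within 0.035 rad (all of step 1 and value of joint cover below 0.035 rad and linear speed of each of blade_red, blade_yellow, blade_blue, blade_black below 0.02 m/s); the robot touches nothing.
It fails at once if the spool is moved more than 30 mm (distance of spool from where it was at the start of the episode above 0.03 m).
It fails at once if the white box is moved more than 30 mm (distance of strip_box from where it was at the start of the episode above 0.03 m).
It fails at once if the screwdriver is moved more than 30 mm (distance of driver from where it was at the start of the episode above 0.03 m).
Of blade_red, blade_yellow, blade_blue, blade_black only 3 to 4 are there at a start; the rules pass over those that are not, and their reading is None.
At some moment in a run one of blade_red, blade_yellow, blade_blue, blade_black may be knocked a few centimetres aside while the robot is not near it.
Once in a run the grip may slacken for a moment while it holds something.
It also fails if it takes over 210 s, if anything falls off the work surface, if the arm or the gripper's body presses on something with over 40 N, if the wrist force passes 120 N, or if a joint passes its speed limit or range.

ROBOT

A 6-joint arm with a two-finger parallel gripper is mounted at the origin on the work surface. World frame = base frame: x ahead of the robot, y to its left, z up, the work surface at z = 0. Lengths are in mm, angles in rad, forces in N, time in s.
With the tool pointing down it reaches from about 350 to 975 mm from the base axis. Payload 7.1 kg.
Tool frame: the origin (TCP) lies midway between the tips of the shut fingers; the grasp point (between the pads) lies ctrl.grip_point_offset behind it (ctrl.grip_point_offset is the distance from the TCP to the grasp point, in mm); z points along the fingers, y is the line along which they close (so a half turn about z gives the same grasp; the last joint's range is limited). The gripper opens to 88 mm and grips with 3 to 60 N. Pads are 20 mm wide; open, the fingers measure 115 mm over their backs; the gripper's body (75 mm by 178 mm) begins 61 mm behind the grasp point.
Start: joints at [1.235, 0.423, 1.63, -0, 1.089, -0.019], TCP at [194.673, 593.892, 222.675] pointing down, gripper open.
Joint ranges: [-3, 3], [-0.9, 2.11], [0.09, 2.58], [-1.31, 4.45], [0.11, 2.69], [-2.54, 2.54]. Speed limits (rad/s): [2.39, 2.39, 3.01, 3.14, 3.14, 3.14].

INTERFACE

Orientations are given as a rotation vector (axis times angle).
In Python, from workcell import ctrl, get_image, close_job, finder gives the robot as it stands.
- The arm moves only by the tool servo_tool, never from a script. Its argument "deltas" is a list of rows, each a list of 2 entries, a list of its own where there are three numbers: the shift along the tool's x, y, z in mm, then the turn, a rotation vector about the tool's x, y, z in rad. A call has 1 to 5 rows; each row is the pose to reach, as a shift and turn from the pose commanded when the call began, along the tool's axes at that moment; what a row does not reach only later rows make up. A row lasts 1/12 s, in which the tool goes at most 41.7 mm and 7.16 degrees, less where a joint would pass 70% of its speed; a pose out of reach is approached as far as the arm can. A call with a gripper value outside its range is refused whole. "grip" is the closure, from -1 (fully open) to 1 (shut), so that 0 is half open, set as the call begins (left out, the last holds). The fingers move at their own pace and stop on an object; the grip force is fixed at half the most. Time passes only in rows, so rows that repeat a pose let the fingers close. It gives the time, the measured TCP pose, the force, the opening and the grip force at its end, in the units of the state.
- ctrl.get_obs(): the state, without advancing time (a new reading comes with each control period).
- get_image(name): name is "side" or "top"; returns a dict with "frame" (384x512x3 uint8, blue, green, red), "depth" (384x512 float32, mm along the optical axis (not along the pixel's ray), 0 where there is no reading), "K" (3x3 intrinsics, pixels), "pose" (4x4, takes a point from camera to world coordinates). Camera axes: x right, y down, z forward; pixel columns grow to the right and rows downward; lengths in mm; the calibration is good to about 2 mm. A picture is of the moment at which its call begins.
- close_job(): hands the job in; it is judged then, once.
Trained networks look in a picture, given as the dict that the camera call returned (one of the last four; its "shot" number tells which), for a name from the list of things; names that differ only in an ending like _2 or _b are one class to them, and where a whole thing is asked for, a point or a joint stands for the part that bears it (a point fixed in the world has none). Each returns a list of dicts, best first, with "score" (0 to 1); they miss things now and then, are a little off and sometimes report something else, mostly with a low value. They report only what shows in the picture. A call takes as long as a camera call. They do not tell look-alikes from the thing itself.
- finder.search_frame(query, picture): "rect" ([centre column, centre row, width, height] as shares, 0 to 1, of the picture: columns of its width, rows of its height, round what is visible of it).
- finder.silhouettes(query, picture): "mask" (384x512 bool, what is visible of it) and "rect" ([centre column, centre row, width, height] as shares, 0 to 1, of the picture: columns of its width, rows of its height, round what is visible of it).
The state is a dict: "t": time; "qpos": joint angles; "qvel": joint speeds; "joint_torque": joint torques, N m; "ee_pos": TCP position; "orientation": TCP orientation; "ft_force": force on the tool from outside, world axes, zero at the start; "moment": the same for the moment, N m; "width": finger opening in mm; "grasp_force": force on a finger pad.
Only numpy, scipy, OpenCV 4.12 (cv2) and the standard library are available. Lean on these libraries where they do the work, as an engineer would, in place of code of your own. Each camera call takes 0.05 s, during which the arm holds its last target. There are 200 camera calls.

## Working session

There is one attempt and no reset: what is moved stays moved. The work goes in short steps, Python scripts to look and compute and a tool call to move; the robot and the scene stay as the last step left them, time stands still between calls to the robot, and variables do not carry over. Pictures are saved under pics/ and viewed, at most 14 in all, crops included, and the job is handed in when it is done.

Besides the shell and the picture viewer there is one more tool, called after "Call:" as name(argument=value, ...), one argument or row to a line, values as JSON. servo_tool: Moves the arm, as the interface text tells. Its arguments: {"type":"object","properties":{"deltas":{"type":"array","items":{"type":"array"}},"grip":{"type":"number"}},"required":["deltas"]}

```bash
ls; mkdir -p pics; python3 - <<'E'
from workcell import ctrl,get_image
import cv2,numpy as np
o=ctrl.get_obs();print({k:np.round(v,3) for k,v in o.items()},ctrl.grip_point_offset)
for n in("top","side"):
    p=get_image(n);cv2.imwrite(f"pics/{n}0.png",p["frame"]);print(n,p["K"],p["pose"].round(3),p["shot"])
E
```

```text
pics
{'t': np.float64(0.0), 'qpos': array([ 1.235,  0.424,  1.631, -0.   ,  1.089, -0.019]), 'qvel': array([ 0.002, -0.   ,  0.   ,  0.001,  0.001, -0.001]), 'joint_torque': array([-0.0000e+00, -5.4465e+01, -2.7366e+01,  6.4000e-02,  2.3000e-02,
       -0.0000e+00]), 'ee_pos': array([194.501, 593.38 , 221.901]), 'orientation': array([-4.960e-01, -3.102e+00,  2.000e-03]), 'ft_force': array([-0.241, -0.016,  0.499]), 'moment': array([ 0.006, -0.013, -0.016]), 'grasp_force': np.float64(0.0), 'width': np.float64(87.625)} 18.700000000000003
top [[499.5571782    0.         249.4590195 ]
 [  0.         499.5571782  187.84998476]
 [  0.           0.           1.        ]] [[-2.800000e-02 -9.970000e-01  7.700000e-02  4.534140e+02]
 [-9.990000e-01  2.900000e-02  1.900000e-02 -7.763400e+01]
 [-2.200000e-02 -7.600000e-02 -9.970000e-01  1.348778e+03]
 [ 0.000000e+00  0.000000e+00  0.000000e+00  1.000000e+00]] 1
side [[404.95690167   0.         262.60604707]
 [  0.         404.95690167 196.4855686 ]
 [  0.           0.           1.        ]] [[ 7.87000e-01 -3.38000e-01  5.16000e-01  9.34600e+00]
 [-6.17000e-01 -4.17000e-01  6.67000e-01 -7.55292e+02]
 [-1.00000e-02 -8.44000e-01 -5.37000e-01  6.16823e+02]
 [ 0.00000e+00  0.00000e+00  0.00000e+00  1.00000e+00]] 2
```

View pics/top0.png

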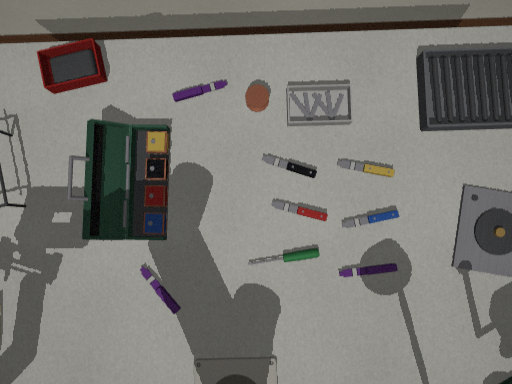

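View pics/side0.png

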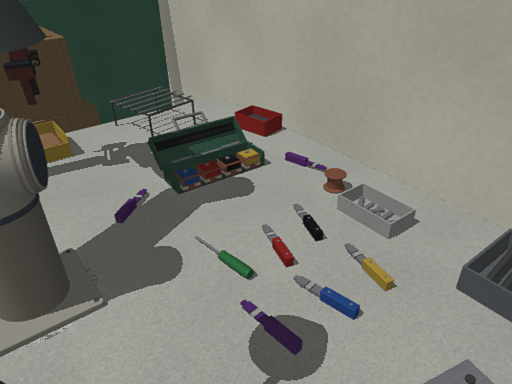

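Top view: the candidates shaped like blades are black (290,166), yellow (366,168), red (300,210) and blue (371,218), plus purple look-alikes at (200,90), (160,290) and (368,271). The green item at (285,256) is the screwdriver. By the description I take the four in contact colours. The jig's slots face right (-y world); from the top of the picture the order is yellow, black, red, blue.

```bash
cat > h.py <<'E'
from workcell import ctrl,get_image,finder,close_job
import cv2,numpy as np
C=["red","yellow","blue","black"]
def cloud(p):
    K=p["K"];v,u=np.mgrid[0:384,0:512];z=p["depth"]
    P=np.stack([(u-K[0,2])/K[0,0]*z,(v-K[1,2])/K[1,1]*z,z],-1)
    return P@p["pose"][:3,:3].T+p["pose"][:3,3]
def ray(p,uv,h):   # pixel -> world at height h
    d=p["pose"][:3,:3]@np.array([(uv[0]-p["K"][0,2])/p["K"][0,0],(uv[1]-p["K"][1,2])/p["K"][1,1],1]);o=p["pose"][:3,3]
    return o+d*(h-o[2])/d[2]
def tri(p,a,q,b):
    A=[];B=[]
    for c,uv in((p,a),(q,b)):
        o=c["pose"][:3,3];d=ray(c,uv,0)-o;d/=np.linalg.norm(d);M=np.eye(3)-np.outer(d,d);A.append(M);B.append(M@o)
    return np.linalg.solve(sum(A),sum(B))
def hsvmask(p,c):
    f=cv2.cvtColor(p["frame"],cv2.COLOR_BGR2HSV);h,s,v=cv2.split(f)
    return {"red":((h<8)|(h>172))&(s>150)&(v>60),"yellow":(h>18)&(h<32)&(s>130)&(v>60),"blue":(h>100)&(h<122)&(s>130)&(v>50),"black":(v<50)&(s<120)}[c]
def comps(p,c,lo=60,hi=900):
    n,l,st,ce=cv2.connectedComponentsWithStats(hsvmask(p,c).astype(np.uint8))
    return [(l==i,ce[i],st[i]) for i in range(1,n) if lo<=st[i,4]<=hi]
E
python3 - <<'E'
from h import *
t=get_image("top");s=get_image("side");T=cloud(t)
for c in C:
    for k in comps(t,c):
        m,ce,st=k;z=np.median(T[m][:,2]);r=cv2.minAreaRect(np.argwhere(m)[:,::-1].astype(np.float32))
        print(c,"top",ce.round(1),st[4],"z",z.round(1),"w",ray(t,ce,z).round(1),np.round(r[1],1))
    for k in comps(s,c,40): print("   side",c,k[1].round(1),k[2][4])
for c in C:
    for n,p in(("top",t),("side",s)):
        for k in finder.silhouettes("handle_"+c,p)[:9]:
            m=k["mask"];print(c,n,round(k["score"],2),m.sum(),np.argwhere(m)[:,::-1].mean(0).round(1))
        
    
cv2.imwrite("pics/c1.png",cv2.resize(t["frame"][140:240,240:410],None,fx=4.5,fy=4.5,interpolation=2))
E
```

```text
red top [154.3 195.4] 330 z 45.8 w [541.6 198.   45.8] [18. 20.]
red top [311.2 213.4] 189 z 26.4 w [ 483.2 -212.9   26.4] [29.8  6.8]
   side red [208.1 166.1] 121
   side red [212.8 173.3] 86
   side red [282.6 251.6] 297
yellow top [156.2 141. ] 302 z 45.9 w [685.7 191.1  45.9] [18. 17.]
yellow top [378.  170.1] 229 z 25.5 w [ 592.8 -393.7   25.5] [30.4  7.9]
   side yellow [ 54.8 141.2] 734
   side yellow [247.9 153. ] 108
   side yellow [253. 160.] 66
   side yellow [377.3 273.7] 462
blue top [382.8 216.2] 197 z 25.9 w [ 470.7 -400.2   25.9] [ 6.8 30.2]
blue top [153.4 222.9] 287 z 46.0 w [469.8 201.4  46. ] [18. 16.]
   side blue [186.3 172.5] 126
   side blue [190.9 180.6] 79
   side blue [339.5 302.6] 578
black top [92.8 61.6] 96 z 31.3 w [911.8 364.2  31.3] [25.5  6.2]
black top [421.3  92. ] 514 z 32.5 w [ 797.5 -516.4   32.5] [77.9  7.2]
black top [156.5 129.3] 67 z 15.4 w [723.1 196.   15.4] [29.4  6.7]
black top [159.4 155.8] 74 z 4.5 w [652.  191.3   4.5] [18.5  4.8]
black top [155.2 168.3] 279 z 46.0 w [613.1 194.8  46. ] [18. 16.]
black top [301.1 169.6] 211 z 26.0 w 
[... 294 characters left out ...]
  side black [233.5 166.5] 79
   side black [ 20.8 211.3] 304
   side black [312.6 227.6] 267
   side black [492.9 258.8] 59
   side black [502.7 270.7] 133
red top 0.77 439 [198.9  89.7]
red top 0.72 523 [367.7 269.6]
red top 0.66 402 [300.5 210.2]
red top 0.62 461 [159.9 289.7]
red top 0.49 468 [155.3 195.9]
red side 0.9 1027 [274.3 328.2]
red side 0.9 390 [128.1 207.2]
red side 0.78 275 [302.2 160.5]
red side 0.69 547 [279. 247.]
yellow top 0.8 425 [366.4 167.6]
yellow side 0.66 753 [371.2 268.1]
blue top 0.95 410 [371.2 218.4]
blue side 0.71 933 [330.2 297.1]
black top 0.59 479 [155.6 195.2]
black top 0.56 413 [291. 166.]
black top 0.23 441 [299.6 210. ]
black side 0.58 467 [309.8 223.4]
```

View pics/c1.png

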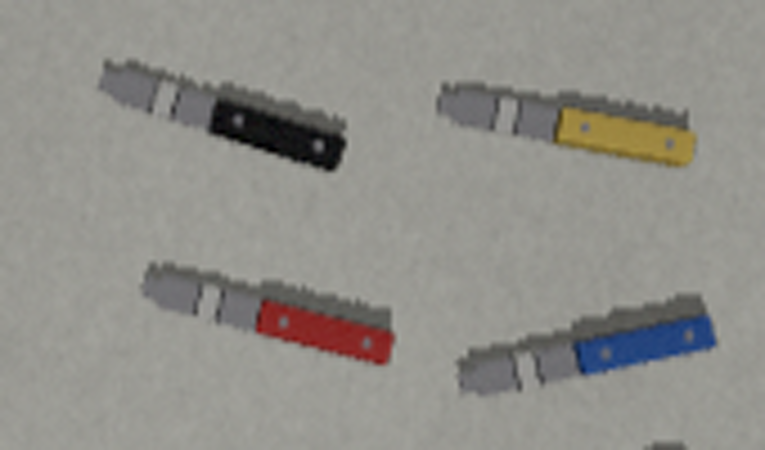

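```bash
cat >> h.py <<'E'
def blades(t,s=None):
    T=cloud(t);out={}
    for c in C:
        best=None
        for m,ce,st in comps(t,c,100,400):
            z=np.median(T[m][:,2]);P=np.array([ray(t,(u,v),26)[:2] for v,u in np.argwhere(m)])
            (cx,cy),(w,h),a=cv2.minAreaRect(P.astype(np.float32))
            if min(w,h)>32 or max(w,h)<60 or max(w,h)>95 or z>38: continue
            a=np.linalg.eigh(np.cov(P.T))[1][:,1];a=a*np.sign(a[1])
            best=(P.mean(0),a)
        if best: out[c]=best
    return out
E
python3 - <<'E'
from h import *
t=get_image("top");s=get_image("side");T=cloud(t);S=cloud(s)
B=blades(t)
sp={"red":(282.6,251.6),"yellow":(377.3,273.7),"blue":(339.5,302.6),"black":(312.6,227.6)}
for c,(p,a) in B.items():
    print(c,p.round(1),"tilt from +y:",np.arctan2(-a[0],a[1]).round(3),"tip",(p+110*a).round(1),"side@20",ray(s,sp[c],20)[:2].round(1))
# two-view heights of contact tops
for c,a,b in(("red",(154.3,195.4),(208.1,166.1)),("yellow",(156.2,141),(247.9,153)),("blue",(153.4,222.9),(186.3,172.5))): print(c,tri(t,a,s,b).round(1))
for c in B: 
    m=[k for k in comps(t,c,100,400) if abs(ray(t,k[1],26)[:2]-B[c][0]).max()<15][0]
    print("tri",c,tri(t,m[1],s,sp[c]).round(1))
y=np.array([.0477,.9989]);x=np.array([.9989,-.0477]);o=np.array([577.5,196.])
for n,P in(("top",T),("side",S)):
    P=P.reshape(-1,3);q=np.c_[(P[:,:2]-o)@x,(P[:,:2]-o)@y,P[:,2]]
    k=(abs(q[:,0])<150)&(abs(q[:,1])<100)
    for lo,hi in((8,20),(25,38),(43,52)):
        r=q[k&(q[:,2]>lo)&(q[:,2]<hi)]
        print(n,lo,hi,len(r),"y pct",np.percentile(r[:,1],[1,5,10,50]).round(1))
    k=(abs(q[:,0])<200)&(q[:,2]>42)&(abs(q[:,1])<120);print("x ext",np.percentile(q[k][:,0],[.5,2,98,99.5]).round(1))
    k=(abs(q[:,0])<20)&(q[:,1]>20)&(q[:,1]<300)&(q[:,2]>35)
    r=q[k];
    for b in range(20,300,10):
        w=r[(r[:,1]>=b)&(r[:,1]<b+10)][:,2]
        if len(w):print(b,len(w),w.min().round(),np.median(w).round(),w.max().round(),end=" | ")
    print()
    k=(abs(q[:,0])<70)&(q[:,1]>170)&(q[:,1]<260)&(q[:,2]>90)&(q[:,2]<200);print("bar?",k.sum(),np.median(q[k],0).round(1),q[k].min(0).round(),q[k].max(0).round())
cv2.imwrite("pics/j1.png",cv2.resize(t["frame"][110:250,55:180],None,fx=4,fy=4,interpolation=2))
E
```

```text
red [ 482.9 -213.5] tilt from +y: -0.277 tip [ 513.  -107.7] side@20 [ 475.4 -224.1]
yellow [ 592.6 -394. ] tilt from +y: -0.209 tip [ 615.4 -286.4] side@20 [ 584.3 -403.1]
blue [ 470.7 -400.1] tilt from +y: 0.181 tip [ 450.9 -291.9] side@20 [ 462.8 -408.7]
black [ 600.5 -189.7] tilt from +y: -0.351 tip [638.4 -86.4] side@20 [ 591.  -201.4]
red [541.7 199.4  40.5]
yellow [685.9 192.3  41.9]
blue [469.4 202.3  42.5]
tri red [ 483.3 -215.2   10. ]
tri yellow [ 594.1 -397.5   10.2]
tri blue [ 470.5 -403.5   10.5]
tri black [ 602.3 -191.     8.6]
top 8 20 418 y pct [-81.2 -27.3 -26.5  49.6]
top 25 38 590 y pct [-27.6 -27.  -26.5  66.4]
top 43 52 2021 y pct [-25.7 -21.2 -17.7  10.7]
x ext [-150.1 -148.   149.9  152.5]
20 29 38.0 44.0 49.0 | 60 54 36.0 50.0 59.0 | 70 55 48.0 55.0 61.0 | 80 37 38.0 47.0 54.0 | 90 25 35.0 38.0 42.0 | 100 48 35.0 39.0 54.0 | 110 69 36.0 46.0 58.0 | 120 72 44.0 55.0 65.0 | 130 107 52.0 67.0 87.0 | 140 115 78.0 90.0 119.0 | 150 49 85.0 108.0 118.0 | 160 36 90.0 98.0 103.0 | 170 5 87.0 89.0 90.0 | 180 40 131.0 140.0 145.0 | 190 35 137.0 141.0 146.0 | 
bar? 267 [ -0.3 187.8 138.8] [-54. 170.  90.] [ 69. 198. 146.]
side 8 20 300 y pct [-30.2 -29.4 -28.9 -25.6]
side 25 38 691 y pct [-31.2 -30.  -29.    6.5]
side 43 52 880 y pct [-27.  -23.4 -18.7  13.1]
x ext [-154.4 -153.8  146.4  149.3]
20 5 38.0 43.0 44.0 | 60 65 36.0 45.0 55.0 | 70 13 50.0 52.0 54.0 | 100 17 38.0 40.0 46.0 | 110 44 39.0 45.0 54.0 | 120 42 45.0 54.0 77.0 | 130 85 51.0 69.0 85.0 | 140 80 62.0 89.0 115.0 | 150 33 88.0 97.0 112.0 | 160 13 86.0 88.0 91.0 | 180 30 131.0 136.0 140.0 | 190 6 129.0 138.0 140.0 | 
bar? 131 [ -4.1 185.8 134.9] [-58. 170. 114.] [ 51. 195. 141.]
```

View pics/j1.png

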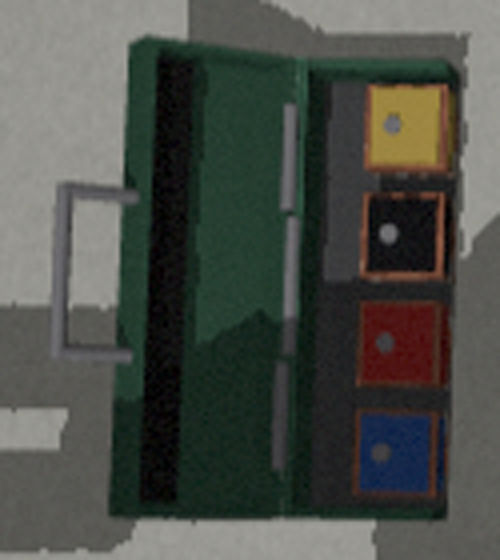

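The jig crop shows contacts yellow, black, red and blue from top to bottom, at (405,125), (400,233), (398,342) and (395,450). The bar is at (60,270), on the rear side. Two views agree to a few mm, so I'll plan the first approach to red.

```bash
cat > plan.py <<'E'
import sys,numpy as np
from scipy.spatial.transform import Rotation as R
from workcell import ctrl
# args: x y z toolx_angle ; multiple waypoints separated by '/'
def state():
    o=ctrl.get_obs();r=R.from_rotvec(o["orientation"]).as_matrix();return np.array(o["ee_pos"]),r,o
def down(a): return np.c_[[np.cos(a),np.sin(a),0],[np.sin(a),-np.cos(a),0],[0,0,-1]]
def plan(wps,p,r):
    for x,y,z,a in wps:
        q=np.array([x,y,z]);G=down(a);w=(R.from_matrix(r.T@G)).as_rotvec()
        n=max(1,int(np.ceil(max(np.linalg.norm(q-p)/200,np.linalg.norm(w)/.6))))
        for i in range(n):
            d=r.T@(q-p)/n;print("wp",(x,y,z,a),"shift",d.round(1),"turn",(w/n).round(3),"rows>=",int(np.ceil(max(np.linalg.norm(d)/41,np.linalg.norm(w)/n/.122))))
            # next call: same world step
            r=r@R.from_rotvec(w/n).as_matrix();q_=p+(q-p)/n
            p_=p;p=q_;w=R.from_matrix(r.T@G).as_rotvec();
            n_left=n-i-1
            if n_left: 
                for j in range(n_left):
                    d=r.T@(q-p)/(n_left-j);ww=R.from_matrix(r.T@G).as_rotvec()/(n_left-j)
                    print("   ..","shift",d.round(1),"turn",ww.round(3));p=p+(q-p)/(n_left-j);r=r@R.from_rotvec(ww).as_matrix()
                break
if __name__=="__main__":
    p,r,o=state();print("t",round(float(o["t"]),2),"at",p.round(1),"xang",np.arctan2(r[1,0],r[0,0]).round(3),"tilt",r[2,:2].round(3),"w",round(float(o["width"]),1),"gf",round(float(o["grasp_force"]),1),"F",np.round(o["ft_force"],1))
    plan([tuple(map(float,s.split())) for s in " ".join(sys.argv[1:]).split("/") if s.strip()],p,r)
E
python3 plan.py 483 -213.5 100 1.294 / 483 -213.5 4 1.294
```

```text
t 0.7 at [194.7 593.9 222.7] xang 2.825 tilt [0. 0.] w 87.9 gf 0.0 F [ 0.2 -0.2 -0.2]
wp (483.0, -213.5, 100.0, 1.294) shift [-105.1 -135.5   24.5] turn [ 0.    -0.     0.306] rows>= 5
   .. shift [-141.   -97.5   24.5] turn [ 0.    -0.     0.306]
   .. shift [-163.9  -50.5   24.5] turn [ 0.    -0.     0.306]
   .. shift [-171.5    1.3   24.5] turn [ 0.    -0.     0.306]
   .. shift [-163.1   52.9   24.5] turn [ 0.    -0.     0.306]
wp (483.0, -213.5, 4.0, 1.294) shift [ 0.  0. 96.] turn [ 0.  0. -0.] rows>= 3
```

Call:
servo_tool(
  deltas=[
    [[-105, -135.5, 24.5], [0, 0, 0.306]],
    [[-105, -135.5, 24.5], [0, 0, 0.306]],
    [[-105, -135.5, 24.5], [0, 0, 0.306]],
    [[-105, -135.5, 24.5], [0, 0, 0.306]],
    [[-105, -135.5, 24.5], [0, 0, 0.306]],
  ],
  grip=0,
)

```text
t: 1.12
ee_pos: [252.2, 426.4, 196.8]
orientation: [-0.966, -2.989, 0.008]
ft_force: [-0.7, 1.0, 0.3]
width: 57.6
grasp_force: 0.0
```

Call:
servo_tool(
  deltas=[
    [[-141, -97.5, 24.5], [0, 0, 0.306]],
    [[-141, -97.5, 24.5], [0, 0, 0.306]],
    [[-141, -97.5, 24.5], [0, 0, 0.306]],
    [[-141, -97.5, 24.5], [0, 0, 0.306]],
    [[-141, -97.5, 24.5], [0, 0, 0.306]],
  ],
)

```text
t: 1.53
ee_pos: [309.9, 266.4, 172.9]
orientation: [-1.411, -2.807, 0.005]
ft_force: [0.2, -0.4, -0.4]
width: 43.8
grasp_force: 0.0
```

Call:
servo_tool(
  deltas=[
    [[-164, -50.5, 24.5], [0, 0, 0.306]],
    [[-164, -50.5, 24.5], [0, 0, 0.306]],
    [[-164, -50.5, 24.5], [0, 0, 0.306]],
    [[-164, -50.5, 24.5], [0, 0, 0.306]],
    [[-164, -50.5, 24.5], [0, 0, 0.306]],
  ],
)

```text
t: 1.95
ee_pos: [369.2, 105.6, 148.9]
orientation: [1.824, 2.557, -0.0]
ft_force: [-0.0, 0.2, -0.8]
width: 43.8
grasp_force: 0.0
```

```bash
python3 plan.py 483 -213.5 100 1.294
```

```text
t 1.95 at [369.2 105.6 148.9] xang 1.902 tilt [-0.001  0.   ] w 43.8 gf 0.0 F [-0.   0.2 -0.8]
wp (483.0, -213.5, 100.0, 1.294) shift [-169.3    1.8   24.6] turn [0.    0.    0.304] rows>= 5
   .. shift [-161.    52.5   24.5] turn [0.    0.    0.304]
```

Call:
servo_tool(
  deltas=[
    [[-169, 2, 24.5], [0, 0, 0.304]],
    [[-169, 2, 24.5], [0, 0, 0.304]],
    [[-169, 2, 24.5], [0, 0, 0.304]],
    [[-169, 2, 24.5], [0, 0, 0.304]],
    [[-169, 2, 24.5], [0, 0, 0.304]],
  ],
)

```text
t: 2.37
ee_pos: [428.6, -53.7, 124.7]
orientation: [2.188, 2.25, 0.002]
ft_force: [0.1, 0.2, 0.5]
width: 43.8
grasp_force: 0.0
```

Call:
servo_tool(
  deltas=[
    [[-161, 52.5, 24.5], [0, 0, 0.304]],
    [[-161, 52.5, 24.5], [0, 0, 0.304]],
    [[-161, 52.5, 24.5], [0, 0, 0.304]],
    [[-161, 52.5, 24.5], [0, 0, 0.304]],
    [[-161, 52.5, 24.5], [0, 0, 0.304]],
  ],
)

```text
t: 2.78
ee_pos: [486.7, -213.3, 100.2]
orientation: [2.501, 1.894, 0.003]
ft_force: [0.3, -1.0, 0.9]
width: 43.6
grasp_force: 0.0
```

```bash
python3 - <<'E'
from h import *
t=get_image("top");s=get_image("side")
for c,(p,a) in blades(t).items(): print(c,p.round(1),np.arctan2(a[1],a[0]).round(3))
cv2.imwrite("pics/s1.png",cv2.resize(s["frame"][130:330,180:400],None,fx=3,fy=3,interpolation=2))
E
python3 plan.py 483 -213.5 4 1.294
```

```text
yellow [ 592.7 -394.1] 1.358
blue [ 470.6 -401. ] 1.759
t 2.88 at [ 483.8 -209.3   99.9] xang 1.297 tilt [0. 0.] w 43.8 gf 0.0 F [-0.4  0.9 -0.8]
wp (483.0, -213.5, 4.0, 1.294) shift [-4.3  0.4 95.9] turn [ 0.    -0.     0.003] rows>= 3
```

View pics/s1.png

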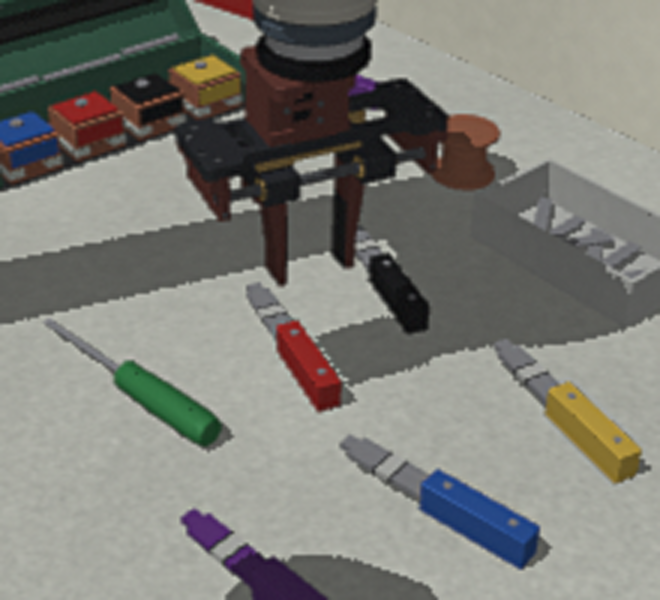

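The gripper hangs open over red, with the fingers across its handle (red handle at (308,365) in the crop). I'll descend.

Call:
servo_tool(
  deltas=[
    [[-4, 0.5, 30], [0, 0, 0]],
    [[-4, 0.5, 60], [0, 0, 0]],
    [[-4, 0.5, 80], [0, 0, 0]],
    [[-4, 0.5, 95], [0, 0, 0]],
    [[-4, 0.5, 95], [0, 0, 0]],
  ],
)

```text
t: 3.3
ee_pos: [480.1, -209.6, 2.9]
orientation: [-2.496, -1.899, 0.004]
ft_force: [-0.8, -0.0, 0.2]
width: 43.8
grasp_force: 0.0
```

Call:
servo_tool(
  deltas=[
    [[0, 0, 0], [0, 0, 0]],
    [[0, 0, 0], [0, 0, 0]],
    [[0, 0, 0], [0, 0, 0]],
    [[0, 0, 0], [0, 0, 0]],
    [[0, 0, 0], [0, 0, 0]],
  ],
  grip=1,
)

```text
t: 3.72
ee_pos: [483.1, -212.7, 6.4]
orientation: [2.501, 1.899, 0.002]
ft_force: [1.1, 3.6, 7.5]
width: 19.8
grasp_force: 30.0
```

```bash
python3 plan.py 533.3 24.9 40 1.523 / 533.3 24.9 5 1.523
```

```text
t 3.72 at [ 483.1 -212.7    6.4] xang 1.299 tilt [-0.     0.002] w 19.8 gf 30.0 F [1.1 3.6 7.5]
wp (533.3, 24.9, 40.0, 1.523) shift [121.2  -7.7 -16.8] turn [ 0.001  0.    -0.112] rows>= 3
   .. shift [121.3   5.9 -16.8] turn [ 0.001  0.    -0.112]
wp (533.3, 24.9, 5.0, 1.523) shift [ 0. -0. 35.] turn [ 0. -0. -0.] rows>= 1
```

Call:
servo_tool(
  deltas=[
    [[0, 0, -17], [0, 0, 0]],
    [[0, 0, -34], [0, 0, 0]],
    [[0, 0, -34], [0, 0, 0]],
  ],
)

```text
t: 3.97
ee_pos: [483.9, -213.6, 41.8]
orientation: [2.499, 1.897, 0.003]
ft_force: [1.1, -0.6, -1.5]
width: 20.0
grasp_force: 30.0
```

```bash
python3 plan.py 533.3 24.9 40 1.523 / 533.3 24.9 5 1.523
```

```text
t 3.97 at [ 483.9 -213.6   41.8] xang 1.299 tilt [-0.001  0.004] w 20.0 gf 30.0 F [ 1.1 -0.6 -1.5]
wp (533.3, 24.9, 40.0, 1.523) shift [121.5  -8.3   0.8] turn [ 0.002  0.001 -0.112] rows>= 3
   .. shift [121.6   5.4   0.9] turn [ 0.002  0.001 -0.112]
wp (533.3, 24.9, 5.0, 1.523) shift [-0.  0. 35.] turn [-0.  0.  0.] rows>= 1
```

Call:
servo_tool(
  deltas=[
    [[121.5, -8, 1], [0, 0, -0.112]],
    [[121.5, -8, 1], [0, 0, -0.112]],
    [[121.5, -8, 1], [0, 0, -0.112]],
    [[121.5, -8, 1], [0, 0, -0.112]],
  ],
)

```text
t: 4.3
ee_pos: [507.8, -88.7, 37.8]
orientation: [-2.388, -2.041, -0.001]
ft_force: [-0.1, -0.5, -0.8]
width: 19.8
grasp_force: 30.0
```

Call:
servo_tool(
  deltas=[
    [[121.5, 5.5, 1], [0, 0, -0.112]],
    [[121.5, 5.5, 1], [0, 0, -0.112]],
    [[121.5, 5.5, 1], [0, 0, -0.112]],
    [[121.5, 5.5, 1], [0, 0, -0.112]],
    [[121.5, 5.5, 1], [0, 0, -0.112]],
  ],
)

```text
t: 4.72
ee_pos: [532.2, 27.2, 36.8]
orientation: [2.27, 2.172, 0.0]
ft_force: [-0.4, -0.5, -1.8]
width: 20.0
grasp_force: 30.0
```

```bash
python3 - <<'E'
from h import *
t=get_image("top");s=get_image("side");print(blades(t).keys())
cv2.imwrite("pics/s2.png",cv2.resize(np.hstack([t["frame"][120:260,130:270],s["frame"][120:260,160:300]]),None,fx=2.8,fy=2.8,interpolation=2))
E
python3 plan.py 533.3 24.9 5 1.523
```

```text
dict_keys(['yellow', 'blue', 'black'])
t 4.82 at [531.5  25.2  36.8] xang 1.523 tilt [-0.    -0.001] w 19.9 gf 30.0 F [-1.  -0.4 -1.1]
wp (533.3, 24.9, 5.0, 1.523) shift [-0.2  1.8 31.8] turn [-0.001  0.     0.   ] rows>= 1
```

View pics/s2.png

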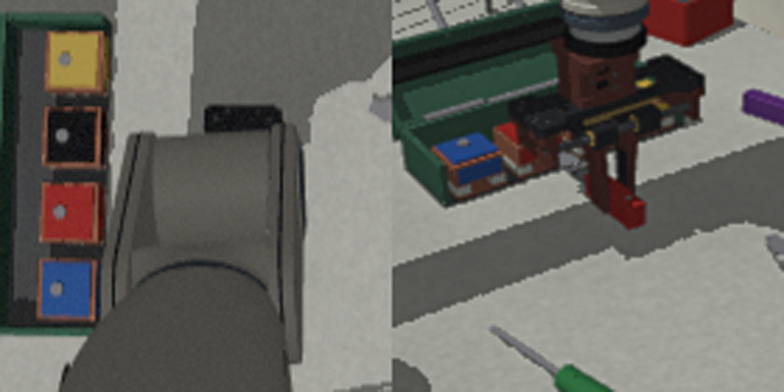

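The red handle is held level in front of the jig (side half (620,195)), pointing at the red contact. Next: lower, then slide in.

Call:
servo_tool(
  deltas=[
    [[0, 1.5, 16], [0, 0, 0]],
    [[0, 1.5, 30.5], [0, 0, 0]],
    [[0, 1.5, 30.5], [0, 0, 0]],
    [[0, 1.5, 30.5], [0, 0, 0]],
  ],
)

```text
t: 5.15
ee_pos: [532.8, 23.9, 6.1]
orientation: [-2.276, -2.164, 0.002]
ft_force: [0.5, 0.0, -0.4]
width: 19.6
grasp_force: 30.0
```

Call:
servo_tool(
  deltas=[
    [[10, 0, 0], [0, 0, 0]],
    [[20, 0, 0], [0, 0, 0]],
    [[30, 0, 0], [0, 0, 0]],
    [[38, 0, 0], [0, 0, 0]],
    [[46, 0, 0], [0, 0, 0]],
  ],
)

```text
t: 5.57
ee_pos: [535.8, 72.7, 6.9]
orientation: [2.273, 2.168, 0.001]
ft_force: [-0.8, 0.2, -0.1]
width: 19.6
grasp_force: 30.0
```

```bash
python3 plan.py 536.9 99.8 5 1.523
```

```text
t 5.57 at [535.8  72.7   6.9] xang 1.524 tilt [0. 0.] w 19.6 gf 30.0 F [-0.8  0.2 -0.1]
wp (536.9, 99.8, 5.0, 1.523) shift [27.1 -0.2  1.9] turn [ 0.    -0.     0.001] rows>= 1
```

Call:
servo_tool(
  deltas=[
    [[7, 0, 0], [0, 0, 0]],
    [[14, 0, 0], [0, 0, 0]],
    [[21, 0, 0], [0, 0, 0]],
    [[27, 0, 0], [0, 0, 0]],
    [[27, 0, 0], [0, 0, 0]],
  ],
)

```text
t: 5.98
ee_pos: [537.2, 99.5, 6.7]
orientation: [2.273, 2.168, 0.0]
ft_force: [-0.3, -0.1, -0.8]
width: 19.5
grasp_force: 30.0
```

```bash
python3 - <<'E'
from h import *
s=get_image("side")
cv2.imwrite("pics/s3.png",cv2.resize(s["frame"][120:260,140:300],None,fx=4.5,fy=4.2,interpolation=2))
E
python3 plan.py 536.9 99.8 5 1.523
```

```text
t 6.03 at [537.   99.    6.6] xang 1.524 tilt [-0.  0.] w 20.1 gf 30.0 F [-0.4  0.3 -0.9]
wp (536.9, 99.8, 5.0, 1.523) shift [ 0.8 -0.2  1.6] turn [0.    0.    0.001] rows>= 1
```

View pics/s3.png

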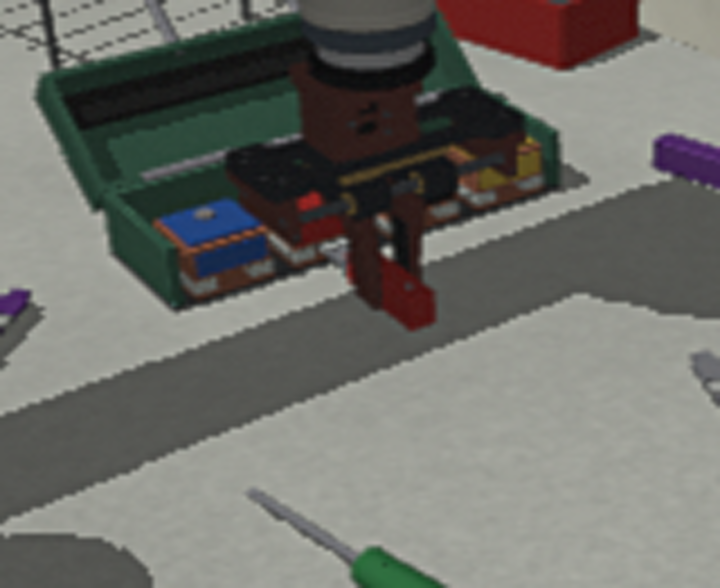

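Red appears to be in the slot with the handle at (405,290). I'll release, rise and head for black.

Call:
servo_tool(
  deltas=[
    [[0, 0, 0], [0, 0, 0]],
    [[0, 0, 0], [0, 0, 0]],
    [[0, 0, 0], [0, 0, 0]],
    [[0, 0, 0], [0, 0, 0]],
  ],
  grip=0,
)

```text
t: 6.37
ee_pos: [537.1, 98.0, 6.7]
orientation: [2.275, 2.167, 0.0]
ft_force: [0.3, 0.4, 0.6]
width: 42.2
grasp_force: 0.0
```

Call:
servo_tool(
  deltas=[
    [[0, 0, -20], [0, 0, 0]],
    [[0, 0, -50], [0, 0, 0]],
    [[0, 0, -80], [0, 0, 0]],
    [[0, 0, -80], [0, 0, 0]],
  ],
)

```text
t: 6.7
ee_pos: [540.3, 98.7, 91.4]
orientation: [2.271, 2.164, 0.01]
ft_force: [1.6, 1.0, -0.4]
width: 43.7
grasp_force: 0.0
```

Call:
servo_tool(
  deltas=[
    [[-150, 0, 0], [0, 0, 0]],
    [[-150, 0, 0], [0, 0, 0]],
    [[-150, 0, 0], [0, 0, 0]],
    [[-150, 0, 0], [0, 0, 0]],
    [[-150, 0, 0], [0, 0, 0]],
  ],
)

```text
t: 7.12
ee_pos: [529.4, -55.5, 86.5]
orientation: [2.278, 2.162, -0.001]
ft_force: [-0.3, -0.7, -0.5]
width: 44.0
grasp_force: 0.0
```

```bash
cat > look.py <<'E'
from h import *
t=get_image("top");s=get_image("side");T=cloud(t)
for c,(p,a) in blades(t).items():
    print(c,p.round(1),"ang",np.arctan2(a[1],a[0]).round(3),"tip",(p+110*a).round(1))
for c in C:
    for m,ce,st in comps(s,c,100,700): print("  side",c,ce.round(0),st[4])
cv2.imwrite("pics/last_t.png",t["frame"]);cv2.imwrite("pics/last_s.png",s["frame"])
E
python3 look.py; python3 plan.py 600.5 -189.7 80 1.22 / 600.5 -189.7 5 1.22
```

```text
red [538.   96.6] ang 1.523 tip [543.2 206.5]
yellow [ 592.7 -393.9] ang 1.352 tip [ 616.6 -286.5]
blue [ 470.7 -400.2] ang 1.752 tip [ 450.9 -292. ]
black [ 600.1 -189.8] ang 1.233 tip [636.6 -86. ]
  side red [274. 123.] 214
  side red [208. 166.] 130
  side red [227. 189.] 195
  side yellow [377. 274.] 461
  side blue [186. 172.] 125
  side blue [340. 303.] 577
  side black [268.  70.] 678
  side black [  7. 187.] 698
  side black [ 21. 211.] 307
  side black [313. 228.] 264
t 7.22 at [529.6 -52.3  86.4] xang 1.52 tilt [ 0. -0.] w 44.0 gf 0.0 F [ 0.9 -0.4 -0.2]
wp (600.5, -189.7, 80.0, 1.22) shift [-133.6   77.8    6.4] turn [-0.  -0.   0.3] rows>= 4
wp (600.5, -189.7, 5.0, 1.22) shift [-0. -0. 75.] turn [ 0. -0. -0.] rows>= 2
```

Call:
servo_tool(
  deltas=[
    [[-133.5, 78, 6.5], [0, 0, 0.295]],
    [[-133.5, 78, 6.5], [0, 0, 0.295]],
    [[-133.5, 78, 6.5], [0, 0, 0.295]],
    [[-133.5, 78, 6.5], [0, 0, 0.295]],
    [[-133.5, 78, 6.5], [0, 0, 0.295]],
  ],
)

```text
t: 7.63
ee_pos: [604.8, -191.7, 80.2]
orientation: [2.567, 1.805, 0.003]
ft_force: [-0.1, -0.5, 0.4]
width: 43.8
grasp_force: 0.0
```

```bash
python3 - <<'E'
import cv2,numpy as np
t=cv2.imread("pics/last_t.png");s=cv2.imread("pics/last_s.png")
cv2.imwrite("pics/c4.png",cv2.resize(np.hstack([t[120:250,130:250],s[130:260,160:280]]),None,fx=3.3,fy=3.3,interpolation=2))
E
python3 plan.py 600.3 -189.7 5 1.225
```

```text
t 7.63 at [ 604.8 -191.7   80.2] xang 1.226 tilt [-0.     0.004] w 43.8 gf 0.0 F [-0.1 -0.5  0.4]
wp (600.3, -189.7, 5.0, 1.225) shift [ 0.4 -5.2 75.2] turn [0.004 0.    0.001] rows>= 2
```

View pics/c4.png

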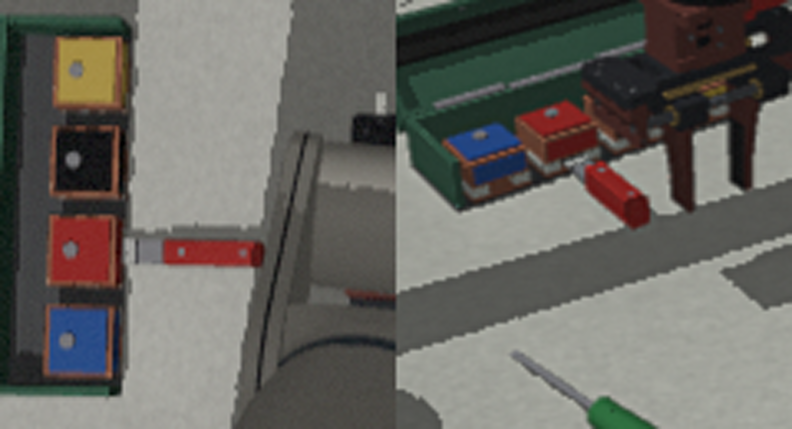

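Red is in, with its white band at the face (top half (130,250)), and lined up with its block. Now black: descend and grip.

Call:
servo_tool(
  deltas=[
    [[0, 0, 0], [0, 0, 0]],
    [[0, 0, 30], [0, 0, 0]],
    [[0, 0, 55], [0, 0, 0]],
    [[0, 0, 75], [0, 0, 0]],
    [[0, 0, 75], [0, 0, 0]],
  ],
)

```text
t: 8.05
ee_pos: [599.0, -185.5, 1.9]
orientation: [-2.562, -1.81, 0.005]
ft_force: [-1.2, -0.1, -0.2]
width: 43.9
grasp_force: 0.0
```

Call:
servo_tool(
  deltas=[
    [[0, 0, 0], [0, 0, 0]],
    [[0, 0, 0], [0, 0, 0]],
    [[0, 0, 0], [0, 0, 0]],
    [[0, 0, 0], [0, 0, 0]],
    [[0, 0, 0], [0, 0, 0]],
  ],
  grip=1,
)

```text
t: 8.47
ee_pos: [601.9, -188.4, 6.5]
orientation: [2.567, 1.809, 0.002]
ft_force: [-1.5, 2.5, 4.7]
width: 19.6
grasp_force: 30.0
```

```bash
python3 plan.py
```

```text
t 8.47 at [ 601.9 -188.4    6.5] xang 1.228 tilt [0.    0.001] w 19.6 gf 30.0 F [-1.5  2.5  4.7]
```

Call:
servo_tool(
  deltas=[
    [[0, 0, -17], [0, 0, 0]],
    [[0, 0, -32], [0, 0, 0]],
    [[0, 0, -32], [0, 0, 0]],
    [[0, 0, -32], [0, 0, 0]],
  ],
)

```text
t: 8.8
ee_pos: [602.3, -189.0, 38.6]
orientation: [2.566, 1.808, 0.003]
ft_force: [-0.3, -0.9, -1.6]
width: 19.7
grasp_force: 30.0
```

```bash
python3 plan.py 605.3 21.5 37 1.523
```

```text
t 8.8 at [ 602.3 -189.    38.6] xang 1.228 tilt [0.    0.003] w 19.7 gf 30.0 F [-0.3 -0.9 -1.6]
wp (605.3, 21.5, 37.0, 1.523) shift [ 99.6 -34.    0.7] turn [ 0.001  0.    -0.148] rows>= 3
   .. shift [103.5 -19.    0.8] turn [ 0.001  0.    -0.148]
```

Call:
servo_tool(
  deltas=[
    [[99.5, -34, 0], [0, 0, -0.148]],
    [[99.5, -34, 0], [0, 0, -0.148]],
    [[99.5, -34, 0], [0, 0, -0.148]],
    [[99.5, -34, 0], [0, 0, -0.148]],
  ],
)

```text
t: 9.13
ee_pos: [601.8, -79.5, 36.4]
orientation: [-2.422, -1.998, 0.001]
ft_force: [-0.4, 0.7, -0.6]
width: 19.9
grasp_force: 30.0
```

Call:
servo_tool(
  deltas=[
    [[103.5, -19, 0], [0, 0, -0.148]],
    [[103.5, -19, 0], [0, 0, -0.148]],
    [[103.5, -19, 0], [0, 0, -0.148]],
    [[103.5, -19, 0], [0, 0, -0.148]],
    [[103.5, -19, 0], [0, 0, -0.148]],
  ],
)

```text
t: 9.55
ee_pos: [604.0, 22.2, 36.7]
orientation: [-2.271, -2.171, 0.001]
ft_force: [0.5, -0.1, -0.6]
width: 20.1
grasp_force: 3.0
```

Call:
servo_tool(
  deltas=[
    [[0, 0, 0], [0, 0, 0]],
    [[0, 0, 0], [0, 0, 0]],
  ],
)

```text
t: 9.72
ee_pos: [604.1, 20.3, 37.0]
orientation: [-2.275, -2.167, 0.001]
ft_force: [0.5, 0.6, -0.9]
width: 19.6
grasp_force: 3.0
```

```bash
python3 plan.py 605.3 21.5 7 1.523
```

```text
t 9.72 at [604.1  20.3  37. ] xang 1.522 tilt [-0. -0.] w 19.6 gf 3.0 F [ 0.5  0.6 -0.9]
wp (605.3, 21.5, 7.0, 1.523) shift [ 1.3  1.1 30. ] turn [-0.     0.    -0.001] rows>= 1
```

The grip slackened to 3 N. I'll lower to the bench, look, then re-grip.

Call:
servo_tool(
  deltas=[
    [[1, 1, 10], [0, 0, 0]],
    [[1, 1, 20], [0, 0, 0]],
    [[1, 1, 30], [0, 0, 0]],
    [[1, 1, 31], [0, 0, 0]],
    [[1, 1, 31], [0, 0, 0]],
  ],
)

```text
t: 10.13
ee_pos: [605.0, 22.1, 5.0]
orientation: [-2.273, -2.168, 0.001]
ft_force: [0.9, -0.9, -0.4]
width: 19.5
grasp_force: 30.0
```

```bash
python3 plan.py; python3 - <<'E'
from h import *
s=get_image("side")
cv2.imwrite("pics/c5.png",cv2.resize(s["frame"][130:230,180:300],None,fx=5,fy=5,interpolation=2))
E
```

```text
t 10.13 at [605.   22.1   5. ] xang 1.523 tilt [-0.    -0.001] w 19.5 gf 30.0 F [ 0.9 -0.9 -0.4]
```

View pics/c5.png

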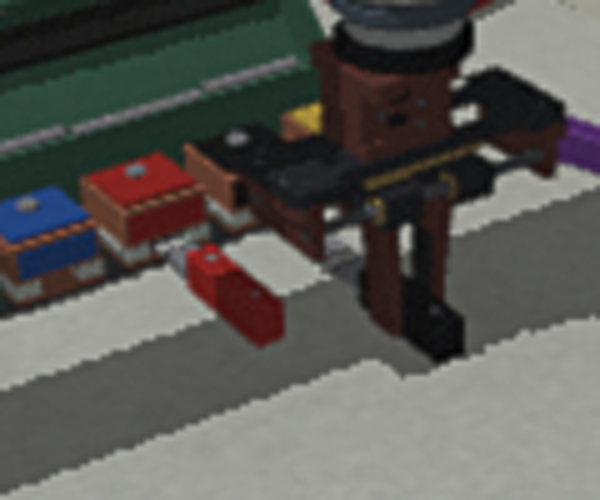

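Black is still between the fingers, level at (410,310), and the force is back. I'll re-seat it on the bench to be sure, then slide in.

Call:
servo_tool(
  deltas=[
    [[0, 0, 0], [0, 0, 0]],
    [[0, 0, 0], [0, 0, 0]],
    [[0, 0, 0], [0, 0, 0]],
  ],
  grip=0.3,
)

```text
t: 10.43
ee_pos: [605.0, 22.7, 5.9]
orientation: [-2.273, -2.168, 0.0]
ft_force: [0.3, -0.2, -0.0]
width: 30.3
grasp_force: 0.0
```

Call:
servo_tool(
  deltas=[
    [[0, 0, 0], [0, 0, 0]],
    [[0, 0, 0], [0, 0, 0]],
    [[0, 0, 0], [0, 0, 0]],
    [[0, 0, 0], [0, 0, 0]],
    [[0, 0, -1], [0, 0, 0]],
  ],
  grip=1,
)

```text
t: 10.85
ee_pos: [605.0, 22.8, 7.1]
orientation: [-2.273, -2.168, 0.0]
ft_force: [0.0, -0.2, -0.1]
width: 19.5
grasp_force: 30.0
```

Call:
servo_tool(
  deltas=[
    [[10, 0, 0], [0, 0, 0]],
    [[20, 0, 0], [0, 0, 0]],
    [[30, 0, 0], [0, 0, 0]],
    [[38, 0, 0], [0, 0, 0]],
    [[46, 0, 0], [0, 0, 0]],
  ],
)

```text
t: 11.27
ee_pos: [607.4, 70.2, 7.2]
orientation: [-2.272, -2.17, -0.0]
ft_force: [-0.1, 0.4, -1.1]
width: 20.0
grasp_force: 30.0
```

```bash
python3 plan.py 608.9 96.4 6 1.523
```

```text
t 11.27 at [607.4  70.2   7.2] xang 1.525 tilt [0. 0.] w 20.0 gf 30.0 F [-0.1  0.4 -1.1]
wp (608.9, 96.4, 6.0, 1.523) shift [26.3  0.3  1.2] turn [ 0.    -0.     0.002] rows>= 1
```

Call:
servo_tool(
  deltas=[
    [[7, 0, 0], [0, 0, 0]],
    [[14, 0, 0], [0, 0, 0]],
    [[21, 0, 0], [0, 0, 0]],
    [[27.5, 0, 0], [0, 0, 0]],
    [[27.5, 0, 0], [0, 0, 0]],
  ],
)

```text
t: 11.68
ee_pos: [608.8, 97.4, 7.2]
orientation: [2.272, 2.17, 0.0]
ft_force: [-0.1, -0.9, -1.1]
width: 20.0
grasp_force: 30.0
```

Call:
servo_tool(
  deltas=[
    [[0, 0, 0], [0, 0, 0]],
    [[0, 0, 0], [0, 0, 0]],
    [[0, 0, 0], [0, 0, 0]],
    [[0, 0, 0], [0, 0, 0]],
  ],
  grip=0,
)

```text
t: 12.02
ee_pos: [608.8, 95.8, 7.3]
orientation: [2.274, 2.168, 0.0]
ft_force: [0.3, 0.1, -0.2]
width: 42.2
grasp_force: 0.0
```

Call:
servo_tool(
  deltas=[
    [[0, 0, -20], [0, 0, 0]],
    [[0, 0, -50], [0, 0, 0]],
    [[0, 0, -80], [0, 0, 0]],
    [[0, 0, -80], [0, 0, 0]],
  ],
)

```text
t: 12.35
ee_pos: [612.3, 96.3, 92.6]
orientation: [2.27, 2.165, 0.011]
ft_force: [1.2, -0.0, -0.1]
width: 43.4
grasp_force: 0.0
```

Call:
servo_tool(
  deltas=[
    [[-190, 0, 0], [0, 0, 0]],
    [[-190, 0, 0], [0, 0, 0]],
    [[-190, 0, 0], [0, 0, 0]],
    [[-190, 0, 0], [0, 0, 0]],
    [[-190, 0, 0], [0, 0, 0]],
  ],
)

```text
t: 12.77
ee_pos: [599.1, -97.5, 86.9]
orientation: [2.275, 2.166, -0.001]
ft_force: [-0.9, -0.5, 0.6]
width: 43.5
grasp_force: 0.0
```

```bash
python3 look.py; python3 plan.py 592.7 -394 80 1.355
```

```text
red [537.9  96. ] ang 1.518 tip [543.7 205.9]
yellow [ 593.  -393.5] ang 1.354 tip [ 616.7 -286.1]
blue [ 470.7 -400.4] ang 1.752 tip [ 450.9 -292.2]
black [608.1  92.6] ang 1.52 tip [613.7 202.5]
  side red [208. 166.] 130
  side red [227. 189.] 193
  side yellow [377. 274.] 461
  side blue [186. 172.] 125
  side blue [340. 303.] 576
  side black [308.  68.] 638
  side black [290. 115.] 180
  side black [211. 158.] 683
  side black [  5. 189.] 482
  side black [247. 180.] 208
  side black [ 21. 211.] 303
t 12.87 at [599.3 -97.5  86.9] xang 1.519 tilt [-0.  0.] w 44.1 gf 0.0 F [-0.3  0.2  0.9]
wp (592.7, -394.0, 80.0, 1.355) shift [-148.2    4.4    3.5] turn [0.    0.    0.082] rows>= 4
   .. shift [-147.4   16.5    3.5] turn [0.    0.    0.082]
```

Call:
servo_tool(
  deltas=[
    [[-148, 4.5, 3.5], [0, 0, 0.082]],
    [[-148, 4.5, 3.5], [0, 0, 0.082]],
    [[-148, 4.5, 3.5], [0, 0, 0.082]],
    [[-148, 4.5, 3.5], [0, 0, 0.082]],
  ],
)

```text
t: 13.2
ee_pos: [597.4, -244.4, 83.5]
orientation: [2.36, 2.072, 0.0]
ft_force: [0.4, -0.3, -0.2]
width: 43.9
grasp_force: 0.0
```

Call:
servo_tool(
  deltas=[
    [[-147.5, 16.5, 3.5], [0, 0, 0.082]],
    [[-147.5, 16.5, 3.5], [0, 0, 0.082]],
    [[-147.5, 16.5, 3.5], [0, 0, 0.082]],
    [[-147.5, 16.5, 3.5], [0, 0, 0.082]],
    [[-147.5, 16.5, 3.5], [0, 0, 0.082]],
  ],
)

```text
t: 13.62
ee_pos: [594.6, -394.3, 79.8]
orientation: [2.445, 1.969, -0.0]
ft_force: [0.6, 0.8, 0.4]
width: 43.7
grasp_force: 0.0
```

Call:
servo_tool(
  deltas=[
    [[0, 0, 0], [0, 0, 0]],
    [[0, 0, 30], [0, 0, 0]],
    [[0, 0, 55], [0, 0, 0]],
    [[0, 0, 75], [0, 0, 0]],
    [[0, 0, 75], [0, 0, 0]],
  ],
)

```text
t: 14.03
ee_pos: [593.9, -386.8, 1.9]
orientation: [-2.438, -1.975, 0.001]
ft_force: [-0.5, 0.8, -0.5]
width: 44.1
grasp_force: 0.0
```

Call:
servo_tool(
  deltas=[
    [[0, 0, 0], [0, 0, 0]],
    [[0, 0, 0], [0, 0, 0]],
    [[0, 0, 0], [0, 0, 0]],
    [[0, 0, 0], [0, 0, 0]],
    [[0, 0, 0], [0, 0, 0]],
  ],
  grip=1,
)

```text
t: 14.45
ee_pos: [595.2, -390.0, 6.5]
orientation: [2.442, 1.974, 0.001]
ft_force: [0.3, 1.8, 4.0]
width: 20.0
grasp_force: 30.0
```

```bash
python3 plan.py
```

```text
t 14.45 at [ 595.2 -390.     6.5] xang 1.36 tilt [-0.     0.001] w 20.0 gf 30.0 F [0.3 1.8 4. ]
```

Call:
servo_tool(
  deltas=[
    [[0, 0, -17], [0, 0, 0]],
    [[0, 0, -32], [0, 0, 0]],
    [[0, 0, -32], [0, 0, 0]],
    [[0, 0, -32], [0, 0, 0]],
  ],
)

```text
t: 14.78
ee_pos: [595.8, -391.0, 39.5]
orientation: [2.44, 1.973, 0.002]
ft_force: [0.4, -0.1, -1.5]
width: 19.4
grasp_force: 30.0
```

```bash
python3 plan.py 677.2 18 37 1.523
```

```text
t 14.78 at [ 595.8 -391.    39.5] xang 1.36 tilt [-0.001  0.003] w 19.4 gf 30.0 F [ 0.4 -0.1 -1.5]
wp (677.2, 18.0, 37.0, 1.523) shift [139.   -2.    0.6] turn [ 0.001  0.001 -0.054] rows>= 4
   .. shift [138.9   5.5   0.7] turn [ 0.001  0.001 -0.054]
   .. shift [138.4  13.1   0.8] turn [ 0.001  0.001 -0.054]
```

Call:
servo_tool(
  deltas=[
    [[139, -2, 0], [0, 0, -0.054]],
    [[139, -2, 0], [0, 0, -0.054]],
    [[139, -2, 0], [0, 0, -0.054]],
    [[139, -2, 0], [0, 0, -0.054]],
  ],
)

```text
t: 15.12
ee_pos: [621.7, -248.8, 36.6]
orientation: [-2.385, -2.041, 0.0]
ft_force: [1.2, -0.1, -0.7]
width: 19.5
grasp_force: 30.0
```

Call:
servo_tool(
  deltas=[
    [[139, 5.5, 0], [0, 0, -0.054]],
    [[139, 5.5, 0], [0, 0, -0.054]],
    [[139, 5.5, 0], [0, 0, -0.054]],
    [[139, 5.5, 0], [0, 0, -0.054]],
  ],
)

```text
t: 15.45
ee_pos: [649.4, -112.6, 36.9]
orientation: [-2.329, -2.107, -0.001]
ft_force: [0.4, -0.6, -1.2]
width: 19.8
grasp_force: 30.0
```

Call:
servo_tool(
  deltas=[
    [[138.5, 13, 0], [0, 0, -0.054]],
    [[138.5, 13, 0], [0, 0, -0.054]],
    [[138.5, 13, 0], [0, 0, -0.054]],
    [[138.5, 13, 0], [0, 0, -0.054]],
    [[138.5, 13, 0], [0, 0, -0.054]],
  ],
)

```text
t: 15.87
ee_pos: [676.8, 22.5, 37.1]
orientation: [2.271, 2.171, 0.001]
ft_force: [0.2, -0.3, -1.0]
width: 19.6
grasp_force: 30.0
```

Call:
servo_tool(
  deltas=[
    [[0, 0, 0], [0, 0, 0]],
    [[0, 0, 0], [0, 0, 0]],
  ],
)

```text
t: 16.03
ee_pos: [675.8, 17.8, 36.9]
orientation: [-2.276, -2.166, 0.001]
ft_force: [1.2, -0.7, -1.0]
width: 19.7
grasp_force: 30.0
```

```bash
python3 plan.py 677.2 18 7 1.523
```

```text
t 16.03 at [675.8  17.8  36.9] xang 1.521 tilt [-0.    -0.001] w 19.7 gf 30.0 F [ 1.2 -0.7 -1. ]
wp (677.2, 18.0, 7.0, 1.523) shift [ 0.2  1.4 29.9] turn [-0.001  0.    -0.002] rows>= 1
```

Call:
servo_tool(
  deltas=[
    [[0, 1.5, 15], [0, 0, 0]],
    [[0, 1.5, 30.5], [0, 0, 0]],
    [[0, 1.5, 30.5], [0, 0, 0]],
    [[0, 1.5, 30.5], [0, 0, 0]],
  ],
)

```text
t: 16.37
ee_pos: [676.7, 17.8, 4.6]
orientation: [-2.276, -2.163, 0.003]
ft_force: [-0.2, 0.1, -1.3]
width: 19.9
grasp_force: 30.0
```

Call:
servo_tool(
  deltas=[
    [[10, 0, 0], [0, 0, 0]],
    [[20, 0, 0], [0, 0, 0]],
    [[30, 0, 0], [0, 0, 0]],
    [[38, 0, 0], [0, 0, 0]],
    [[46, 0, 0], [0, 0, 0]],
  ],
)

```text
t: 16.78
ee_pos: [679.8, 66.4, 6.6]
orientation: [2.274, 2.168, -0.0]
ft_force: [0.1, -0.7, -3.5]
width: 19.5
grasp_force: 30.0
```

```bash
python3 plan.py 680.8 96 6 1.523
```

```text
t 16.78 at [679.8  66.4   6.6] xang 1.523 tilt [-0. -0.] w 19.5 gf 30.0 F [ 0.1 -0.7 -3.5]
wp (680.8, 96.0, 6.0, 1.523) shift [29.6 -0.4  0.6] turn [-0.  0. -0.] rows>= 1
```

Call:
servo_tool(
  deltas=[
    [[8, 0, 0.5], [0, 0, 0]],
    [[16, 0, 0.5], [0, 0, 0]],
    [[24, 0, 0.5], [0, 0, 0]],
    [[32, 0, 0.5], [0, 0, 0]],
    [[32, 0, 0.5], [0, 0, 0]],
  ],
)

```text
t: 17.2
ee_pos: [681.6, 98.8, 6.2]
orientation: [-2.274, -2.168, -0.001]
ft_force: [-0.5, -0.1, -1.7]
width: 19.6
grasp_force: 30.0
```

Call:
servo_tool(
  deltas=[
    [[0, 0, 0], [0, 0, 0]],
    [[0, 0, 0], [0, 0, 0]],
    [[0, 0, 0], [0, 0, 0]],
    [[0, 0, 0], [0, 0, 0]],
  ],
  grip=0,
)

```text
t: 17.53
ee_pos: [681.7, 96.5, 6.4]
orientation: [2.276, 2.166, 0.0]
ft_force: [0.6, -0.4, 1.1]
width: 42.0
grasp_force: 0.0
```

Call:
servo_tool(
  deltas=[
    [[0, 0, -20], [0, 0, 0]],
    [[0, 0, -50], [0, 0, 0]],
    [[0, 0, -80], [0, 0, 0]],
    [[0, 0, -80], [0, 0, 0]],
  ],
)

```text
t: 17.87
ee_pos: [685.4, 97.1, 92.4]
orientation: [2.272, 2.162, 0.012]
ft_force: [2.0, -0.3, 1.0]
width: 43.7
grasp_force: 0.0
```

Call:
servo_tool(
  deltas=[
    [[-190, 50, 0], [0, 0, -0.1]],
    [[-190, 50, 0], [0, 0, -0.1]],
    [[-190, 50, 0], [0, 0, -0.1]],
    [[-190, 50, 0], [0, 0, -0.1]],
    [[-190, 50, 0], [0, 0, -0.1]],
  ],
)

```text
t: 18.28
ee_pos: [722.4, -99.0, 86.0]
orientation: [2.165, 2.275, -0.0]
ft_force: [0.3, 0.1, 0.0]
width: 44.2
grasp_force: 0.0
```

```bash
python3 look.py; python3 plan.py 470.7 -400.3 80 1.755
```

```text
red [538.3  99.4] ang 1.537 tip [542.1 209.4]
yellow [681.2  91.3] ang 1.504 tip [688.6 201.1]
blue [ 470.6 -400. ] ang 1.748 tip [ 451.2 -291.7]
black [608.6  92.6] ang 1.518 tip [614.4 202.4]
  side red [208. 166.] 131
  side red [227. 189.] 193
  side yellow [248. 153.] 107
  side yellow [267. 174.] 192
  side blue [186. 172.] 125
  side blue [340. 303.] 578
  side black [351.  59.] 522
  side black [330. 104.] 168
  side black [211. 158.] 696
  side black [  6. 188.] 573
  side black [247. 180.] 210
  side black [ 21. 211.] 304
t 18.38 at [ 722.7 -100.9   85.9] xang 1.616 tilt [-0.001  0.001] w 44.2 gf 0.0 F [1.3 0.2 0.6]
wp (470.7, -400.3, 80.0, 1.755) shift [-143.8 -132.7    3. ] turn [ 0.001  0.001 -0.069] rows>= 5
   .. shift [-134.3 -142.3    3. ] turn [ 0.001  0.001 -0.069]
```

Call:
servo_tool(
  deltas=[
    [[-144, -132.5, 3], [0, 0, -0.068]],
    [[-144, -132.5, 3], [0, 0, -0.068]],
    [[-144, -132.5, 3], [0, 0, -0.068]],
    [[-144, -132.5, 3], [0, 0, -0.068]],
    [[-144, -132.5, 3], [0, 0, -0.068]],
  ],
)

```text
t: 18.8
ee_pos: [594.4, -247.1, 82.7]
orientation: [-2.085, -2.348, 0.001]
ft_force: [-0.2, 0.1, -0.3]
width: 43.8
grasp_force: 0.0
```

Call:
servo_tool(
  deltas=[
    [[-134, -142, 3], [0, 0, -0.068]],
    [[-134, -142, 3], [0, 0, -0.068]],
    [[-134, -142, 3], [0, 0, -0.068]],
    [[-134, -142, 3], [0, 0, -0.068]],
    [[-134, -142, 3], [0, 0, -0.068]],
  ],
)

```text
t: 19.22
ee_pos: [469.7, -397.1, 79.9]
orientation: [-2.005, -2.418, 0.0]
ft_force: [0.3, -1.2, -0.2]
width: 43.9
grasp_force: 0.0
```

Call:
servo_tool(
  deltas=[
    [[0, 0, 0], [0, 0, 0]],
    [[0, 0, 0], [0, 0, 0]],
  ],
)

```text
t: 19.38
ee_pos: [471.1, -396.2, 80.0]
orientation: [-2.008, -2.416, -0.0]
ft_force: [0.5, -0.9, -0.2]
width: 43.6
grasp_force: 0.0
```

```bash
python3 plan.py 470.6 -400.2 5 1.75
```

```text
t 19.38 at [ 471.1 -396.2   80. ] xang 1.755 tilt [ 0.001 -0.   ] w 43.6 gf 0.0 F [ 0.5 -0.9 -0.2]
wp (470.6, -400.2, 5.0, 1.75) shift [-3.9 -1.2 75. ] turn [-0.    -0.001  0.005] rows>= 2
```

Call:
servo_tool(
  deltas=[
    [[-4, -1, 20], [0, 0, 0]],
    [[-4, -1, 40], [0, 0, 0]],
    [[-4, -1, 60], [0, 0, 0]],
    [[-4, -1, 75], [0, 0, 0]],
    [[-4, -1, 75], [0, 0, 0]],
  ],
)

```text
t: 19.8
ee_pos: [471.1, -396.9, 2.1]
orientation: [-1.999, -2.417, -0.001]
ft_force: [-0.7, 0.2, 0.1]
width: 43.7
grasp_force: 0.0
```

Call:
servo_tool(
  deltas=[
    [[0, 0, 0], [0, 0, 0]],
    [[0, 0, 0], [0, 0, 0]],
    [[0, 0, 0], [0, 0, 0]],
    [[0, 0, 0], [0, 0, 0]],
    [[0, 0, 0], [0, 0, 0]],
  ],
  grip=1,
)

```text
t: 20.22
ee_pos: [472.4, -400.2, 6.3]
orientation: [2.003, 2.418, 0.0]
ft_force: [-0.3, 1.4, 4.1]
width: 19.9
grasp_force: 30.0
```

Call:
servo_tool(
  deltas=[
    [[0, 0, -17], [0, 0, 0]],
    [[0, 0, -32], [0, 0, 0]],
    [[0, 0, -32], [0, 0, 0]],
    [[0, 0, -32], [0, 0, 0]],
  ],
)

```text
t: 20.55
ee_pos: [472.4, -400.4, 38.1]
orientation: [2.003, 2.417, -0.0]
ft_force: [0.8, 0.1, -1.0]
width: 19.8
grasp_force: 30.0
```

```bash
python3 plan.py 461.4 28.4 37 1.523
```

```text
t 20.55 at [ 472.4 -400.4   38.1] xang 1.758 tilt [-0.002  0.001] w 19.8 gf 30.0 F [ 0.8  0.1 -1. ]
wp (461.4, 28.4, 37.0, 1.523) shift [1.411e+02 2.300e+01 1.000e-01] turn [0.001 0.001 0.078] rows>= 4
   .. shift [142.5  11.9   0.2] turn [0.001 0.001 0.078]
   .. shift [143.    0.7   0.3] turn [0.001 0.001 0.078]
```

Call:
servo_tool(
  deltas=[
    [[141, 23, 0], [0, 0, 0.078]],
    [[141, 23, 0], [0, 0, 0.078]],
    [[141, 23, 0], [0, 0, 0.078]],
    [[141, 23, 0], [0, 0, 0.078]],
  ],
)

```text
t: 20.88
ee_pos: [465.7, -252.5, 35.9]
orientation: [-2.093, -2.336, 0.001]
ft_force: [-0.5, 0.0, -1.7]
width: 20.2
grasp_force: 30.0
```

Call:
servo_tool(
  deltas=[
    [[142.5, 12, 0], [0, 0, 0.078]],
    [[142.5, 12, 0], [0, 0, 0.078]],
    [[142.5, 12, 0], [0, 0, 0.078]],
    [[142.5, 12, 0], [0, 0, 0.078]],
  ],
)

```text
t: 21.22
ee_pos: [462.6, -110.3, 36.3]
orientation: [-2.183, -2.255, 0.002]
ft_force: [-0.4, 0.7, -1.3]
width: 20.0
grasp_force: 30.0
```

Call:
servo_tool(
  deltas=[
    [[143, 0.5, 0], [0, 0, 0.078]],
    [[143, 0.5, 0], [0, 0, 0.078]],
    [[143, 0.5, 0], [0, 0, 0.078]],
    [[143, 0.5, 0], [0, 0, 0.078]],
    [[143, 0.5, 0], [0, 0, 0.078]],
  ],
)

```text
t: 21.63
ee_pos: [459.9, 32.0, 36.6]
orientation: [-2.268, -2.173, 0.001]
ft_force: [-0.3, 0.4, -1.6]
width: 19.9
grasp_force: 30.0
```

Call:
servo_tool(
  deltas=[
    [[0, 0, 0], [0, 0, 0]],
    [[0, 0, 0], [0, 0, 0]],
  ],
)

```text
t: 21.8
ee_pos: [460.5, 28.4, 36.8]
orientation: [-2.273, -2.169, 0.001]
ft_force: [-0.6, -0.5, -1.6]
width: 19.8
grasp_force: 30.0
```

```bash
python3 plan.py 461.4 28.4 7 1.523
```

```text
t 21.8 at [460.5  28.4  36.8] xang 1.524 tilt [-0.    -0.001] w 19.8 gf 30.0 F [-0.6 -0.5 -1.6]
wp (461.4, 28.4, 7.0, 1.523) shift [ 0.1  1.  29.8] turn [-0.001  0.     0.001] rows>= 1
```

Call:
servo_tool(
  deltas=[
    [[0, 1, 15], [0, 0, 0]],
    [[0, 1, 30.5], [0, 0, 0]],
    [[0, 1, 30.5], [0, 0, 0]],
    [[0, 1, 30.5], [0, 0, 0]],
  ],
)

```text
t: 22.13
ee_pos: [461.4, 27.5, 6.1]
orientation: [-2.275, -2.165, 0.002]
ft_force: [-0.1, 0.1, -1.6]
width: 19.9
grasp_force: 30.0
```

Call:
servo_tool(
  deltas=[
    [[10, 0, 0], [0, 0, 0]],
    [[20, 0, 0], [0, 0, 0]],
    [[30, 0, 0], [0, 0, 0]],
    [[38, 0, 0], [0, 0, 0]],
    [[46, 0, 0], [0, 0, 0]],
  ],
)

```text
t: 22.55
ee_pos: [463.9, 76.1, 6.9]
orientation: [2.272, 2.17, 0.0]
ft_force: [0.0, 0.4, -1.4]
width: 19.6
grasp_force: 30.0
```

```bash
python3 plan.py 465 104 6 1.523
```

```text
t 22.55 at [463.9  76.1   6.9] xang 1.525 tilt [0. 0.] w 19.6 gf 30.0 F [ 0.   0.4 -1.4]
wp (465.0, 104.0, 6.0, 1.523) shift [28.  -0.2  0.9] turn [ 0.    -0.     0.002] rows>= 1
```

Call:
servo_tool(
  deltas=[
    [[7, 0, 0], [0, 0, 0]],
    [[14, 0, 0], [0, 0, 0]],
    [[22, 0, 0], [0, 0, 0]],
    [[29.5, 0, 0], [0, 0, 0]],
    [[29.5, 0, 0], [0, 0, 0]],
  ],
)

```text
t: 22.97
ee_pos: [465.5, 105.5, 6.7]
orientation: [2.272, 2.17, 0.001]
ft_force: [-0.2, -0.6, -1.0]
width: 20.0
grasp_force: 30.0
```

Call:
servo_tool(
  deltas=[
    [[0, 0, 0], [0, 0, 0]],
    [[0, 0, 0], [0, 0, 0]],
    [[0, 0, 0], [0, 0, 0]],
    [[0, 0, 0], [0, 0, 0]],
  ],
  grip=0,
)

```text
t: 23.3
ee_pos: [465.2, 103.9, 6.7]
orientation: [-2.274, -2.168, 0.0]
ft_force: [-0.4, -0.7, 0.8]
width: 42.4
grasp_force: 0.0
```

Call:
servo_tool(
  deltas=[
    [[0, 0, -20], [0, 0, 0]],
    [[0, 0, -50], [0, 0, 0]],
    [[0, 0, -80], [0, 0, 0]],
    [[0, 0, -110], [0, 0, 0]],
    [[0, 0, -150], [0, 0, 0]],
  ],
)

```text
t: 23.72
ee_pos: [463.8, 103.6, 156.9]
orientation: [-2.272, -2.167, 0.004]
ft_force: [0.9, 0.4, 0.2]
width: 43.8
grasp_force: 0.0
```

Call:
servo_tool(
  deltas=[
    [[-150, -50, -40], [0, 0, 0]],
    [[-150, -50, -40], [0, 0, 0]],
    [[-150, -50, -40], [0, 0, 0]],
    [[-150, -50, -40], [0, 0, 0]],
    [[-150, -50, -40], [0, 0, 0]],
  ],
)

```text
t: 24.13
ee_pos: [406.5, -47.6, 198.1]
orientation: [2.277, 2.162, -0.0]
ft_force: [1.0, -0.0, -0.7]
width: 43.9
grasp_force: 0.0
```

```bash
python3 look.py; python3 plan.py; python3 - <<'E'
from h import *
t=cv2.imread("pics/last_t.png");s=cv2.imread("pics/last_s.png")
cv2.imwrite("pics/c6.png",cv2.resize(np.hstack([t[120:250,130:230],s[130:260,160:290]]),None,fx=3.4,fy=3.4,interpolation=2))
t=get_image("top");T=cloud(t).reshape(-1,3)
y=np.array([.0477,.9989]);x=np.array([.9989,-.0477]);o=np.array([576.2,168.])
for n in("top","side"):
    P=cloud(get_image(n)).reshape(-1,3);q=np.c_[(P[:,:2]-o)@x,(P[:,:2]-o)@y,P[:,2]]
    k=(abs(q[:,0])<40)&(q[:,1]>203)&(q[:,1]<235)&(q[:,2]>120)&(q[:,2]<160);print(n,"bar",k.sum(),np.median(q[k],0).round(1),q[k].min(0).round(),q[k].max(0).round())
E
```

```text
red [537.9  96.4] ang 1.518 tip [543.8 206.2]
yellow [681.2  91.5] ang 1.505 tip [688.4 201.3]
blue [466.7 103.9] ang 1.533 tip [470.9 213.8]
black [608.8  92.9] ang 1.517 tip [614.8 202.7]
  side red [209. 166.] 113
  side red [227. 189.] 191
  side yellow [248. 153.] 106
  side yellow [267. 174.] 191
  side blue [186. 172.] 125
  side blue [204. 196.] 204
  side black [201.  75.] 274
  side black [  7. 188.] 635
  side black [247. 180.] 214
  side black [ 21. 211.] 304
t 24.23 at [408.1 -44.6 197.2] xang 1.52 tilt [0.    0.001] w 43.8 gf 0.0 F [-0.3 -0.6 -0.5]
top bar 141 [  2.2 217.3 139.8] [-40. 212. 131.] [ 40. 225. 146.]
  return _methods._mean(a, axis=axis, dtype=dtype,
  ret = um.true_divide(
Traceback (most recent call last):
ValueError: zero-size array to reduction operation minimum which has no identity
```

View pics/c6.png

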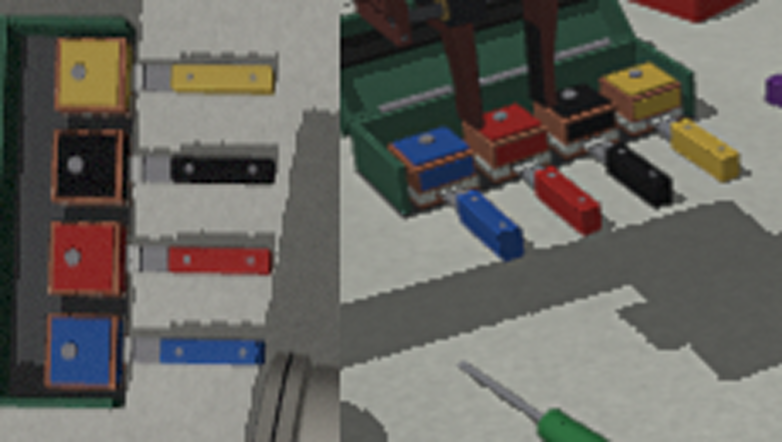

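All four blades show in their own slots with the white bands at the faces (top half rows 77, 168, 260, 350; columns about 135). Next is the cover bar: about 217 mm behind the face, centre about 136 mm high, so the cover stands at about 2.43 rad.

```bash
python3 plan.py 587.6 385 250 3.094 / 587.6 385 117 3.094; python3 - <<'E'
import numpy as np
f=np.linspace(2.504,0.06,26);P=np.c_[-145.3*np.cos(f),145.3*np.sin(f)]
for k in range(5):
    print([[0,round(a,1),round(-b,1)] for a,b in (P[5*k+1:5*k+6]-P[5*k])])
E
```

```text
t 24.38 at [408.4 -42.6 196.4] xang 1.524 tilt [ 0. -0.] w 43.9 gf 0.0 F [ 0.7  0.2 -0.1]
wp (587.6, 385.0, 250.0, 3.094) shift [145.1  53.1 -17.9] turn [-0.    -0.    -0.523] rows>= 5
   .. shift [ 99.2 118.5 -17.9] turn [-0.    -0.    -0.523]
   .. shift [ 26.7 152.2 -17.9] turn [-0.    -0.    -0.523]
wp (587.6, 385.0, 117.0, 3.094) shift [ -0.  -0. 133.] turn [0. 0. 0.] rows>= 4
[[0, np.float64(-9.0), np.float64(-11.0)], [0, np.float64(-19.0), np.float64(-21.0)], [0, np.float64(-30.0), np.float64(-30.1)], [0, np.float64(-41.8), np.float64(-38.0)], [0, np.float64(-54.3), np.float64(-44.7)]]
[[0, np.float64(-13.1), np.float64(-5.5)], [0, np.float64(-26.7), np.float64(-9.6)], [0, np.float64(-40.6), np.float64(-12.5)], [0, np.float64(-54.7), np.float64(-13.9)], [0, np.float64(-68.9), np.float64(-14.0)]]
[[0, np.float64(-14.1), np.float64(1.3)], [0, np.float64(-28.1), np.float64(4.0)], [0, np.float64(-41.7), np.float64(8.1)], [0, np.float64(-54.8), np.float64(13.4)], [0, np.float64(-67.4), np.float64(20.0)]]
[[0, np.float64(-11.9), np.float64(7.8)], [0, np.float64(-22.9), np.float64(16.7)], [0, np.float64(-33.0), np.float64(26.7)], [0, np.float64(-42.1), np.float64(37.6)], [0, np.float64(-50.1), np.float64(49.3)]]
[[0, np.float64(-6.8), np.float64(12.5)], [0, np.float64(-12.4), np.float64(25.5)], [0, np.float64(-16.6), np.float64(39.1)], [0, np.float64(-19.5), np.float64(53.0)], [0, np.float64(-21.1), np.float64(67.1)]]
```

Call:
servo_tool(
  deltas=[
    [[145, 53, -18], [0, 0, -0.523]],
    [[145, 53, -18], [0, 0, -0.523]],
    [[145, 53, -18], [0, 0, -0.523]],
    [[145, 53, -18], [0, 0, -0.523]],
    [[145, 53, -18], [0, 0, -0.523]],
  ],
  grip=0.2,
)

```text
t: 24.8
ee_pos: [470.6, 104.8, 215.1]
orientation: [1.618, 2.691, 0.004]
ft_force: [0.6, -0.2, -1.2]
width: 35.5
grasp_force: 0.0
```

Call:
servo_tool(
  deltas=[
    [[99, 118.5, -18], [0, 0, -0.523]],
    [[99, 118.5, -18], [0, 0, -0.523]],
    [[99, 118.5, -18], [0, 0, -0.523]],
    [[99, 118.5, -18], [0, 0, -0.523]],
    [[99, 118.5, -18], [0, 0, -0.523]],
  ],
)

```text
t: 25.22
ee_pos: [529.6, 247.2, 232.7]
orientation: [0.87, 3.017, 0.004]
ft_force: [0.1, -0.3, -0.3]
width: 35.4
grasp_force: 0.0
```

Call:
servo_tool(
  deltas=[
    [[27, 152, -18], [0, 0, -0.523]],
    [[27, 152, -18], [0, 0, -0.523]],
    [[27, 152, -18], [0, 0, -0.523]],
    [[27, 152, -18], [0, 0, -0.523]],
    [[27, 152, -18], [0, 0, -0.523]],
  ],
)

```text
t: 25.63
ee_pos: [588.2, 388.9, 250.0]
orientation: [0.063, 3.14, 0.002]
ft_force: [-1.4, -0.0, 0.0]
width: 34.8
grasp_force: 0.0
```

Call:
servo_tool(
  deltas=[
    [[0, 0, 20], [0, 0, 0]],
    [[0, 0, 40], [0, 0, 0]],
    [[0, 0, 50], [0, 0, 0]],
    [[0, 0, 50], [0, 0, 0]],
  ],
)

```text
t: 25.97
ee_pos: [585.1, 382.1, 196.9]
orientation: [-0.078, -3.135, 0.006]
ft_force: [-0.9, 0.8, -0.3]
width: 35.2
grasp_force: 0.0
```

```bash
python3 plan.py 587.6 385 117 3.094; python3 - <<'E'
from h import *
s=get_image("side");t=get_image("top")
cv2.imwrite("pics/c7.png",cv2.resize(np.hstack([t["frame"][100:250,50:200],s["frame"][60:210,130:280]]),None,fx=2.6,fy=3,interpolation=2))
E
```

```text
t 25.97 at [585.1 382.1 196.9] xang 3.092 tilt [ 0.006 -0.004] w 35.2 gf 0.0 F [-0.9  0.8 -0.3]
wp (587.6, 385.0, 117.0, 3.094) shift [-2.8  3.4 79.8] turn [-0.004 -0.006 -0.002] rows>= 2
```

View pics/c7.png

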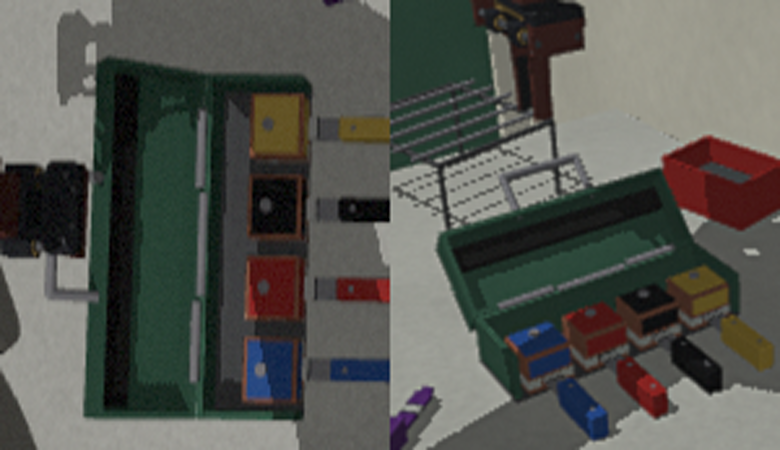

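The gripper hangs over the bar (side crop: fingers at (540,90), bar at (545,175)), and the blades are unmoved. I'll descend and grip.

Call:
servo_tool(
  deltas=[
    [[0, 0, 20], [0, 0, 0]],
    [[0, 0, 45], [0, 0, 0]],
    [[0, 0, 65], [0, 0, 0]],
    [[0, 0, 83], [0, 0, 0]],
    [[0, 0, 83], [0, 0, 0]],
  ],
)

```text
t: 26.48
ee_pos: [586.1, 382.6, 115.2]
orientation: [-0.078, -3.137, 0.004]
ft_force: [-1.5, -1.1, 0.4]
width: 34.9
grasp_force: 0.0
```

Call:
servo_tool(
  deltas=[
    [[0, 0, 0], [0, 0, 0]],
    [[0, 0, 0], [0, 0, 0]],
    [[0, 0, 0], [0, 0, 0]],
    [[0, 0, 0], [0, 0, 0]],
    [[0, 0, 0], [0, 0, 0]],
  ],
  grip=1,
)

```text
t: 26.9
ee_pos: [588.7, 386.2, 120.1]
orientation: [0.077, 3.137, 0.007]
ft_force: [-0.9, 5.6, 3.3]
width: 9.1
grasp_force: 30.0
```

```bash
python3 plan.py; python3 - <<'E'
from h import *
s=get_image("side")
cv2.imwrite("pics/c8.png",cv2.resize(s["frame"][60:180,130:270],None,fx=4,fy=4,interpolation=2))
E
```

```text
t 26.9 at [588.7 386.2 120.1] xang 3.092 tilt [-0.003  0.005] w 9.1 gf 30.0 F [-0.9  5.6  3.3]
```

View pics/c8.png

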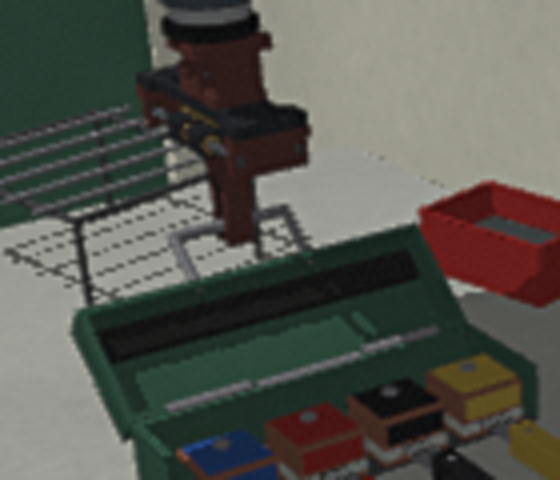

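The bar is between the fingers at (235,220). Now swing it along the arc.

Call:
servo_tool(
  deltas=[
    [[0, -9, -11], [0, 0, 0]],
    [[0, -19, -21], [0, 0, 0]],
    [[0, -30, -30], [0, 0, 0]],
    [[0, -42, -38], [0, 0, 0]],
    [[0, -54.3, -44.7], [0, 0, 0]],
  ],
)

```text
t: 27.37
ee_pos: [586.3, 333.2, 166.5]
orientation: [0.076, 3.136, 0.012]
ft_force: [-2.5, 9.7, 9.2]
width: 9.0
grasp_force: 30.0
```

```bash
python3 plan.py
```

```text
t 27.37 at [586.3 333.2 166.5] xang 3.093 tilt [-0.005  0.008] w 9.0 gf 30.0 F [-2.5  9.7  9.2]
```

Call:
servo_tool(
  deltas=[
    [[0, -13, -5.5], [0, 0, 0]],
    [[0, -26.7, -9.6], [0, 0, 0]],
    [[0, -40.6, -12.5], [0, 0, 0]],
    [[0, -54.7, -14], [0, 0, 0]],
    [[0, -69, -14], [0, 0, 0]],
  ],
)

```text
t: 27.78
ee_pos: [582.8, 261.9, 179.4]
orientation: [0.076, 3.136, 0.006]
ft_force: [0.9, 3.4, 2.8]
width: 9.0
grasp_force: 30.0
```

Call:
servo_tool(
  deltas=[
    [[0, -14, 1.3], [0, 0, 0]],
    [[0, -28, 4], [0, 0, 0]],
    [[0, -41.7, 8], [0, 0, 0]],
    [[0, -54.8, 13.4], [0, 0, 0]],
    [[0, -67.4, 20], [0, 0, 0]],
  ],
)

```text
t: 28.2
ee_pos: [578.9, 192.6, 156.7]
orientation: [0.077, 3.139, 0.001]
ft_force: [2.7, 3.3, 2.1]
width: 9.0
grasp_force: 30.0
```

```bash
python3 - <<'E'
from h import *
o=ctrl.get_obs();print(o["ee_pos"],o["ft_force"])
s=get_image("side")
cv2.imwrite("pics/c9.png",cv2.resize(s["frame"][50:210,130:290],None,fx=3.5,fy=3.5,interpolation=2))
E
```

```text
[578.8974762  192.58899047 156.71673739] [2.66629022 3.28654728 2.07196127]
```

View pics/c9.png

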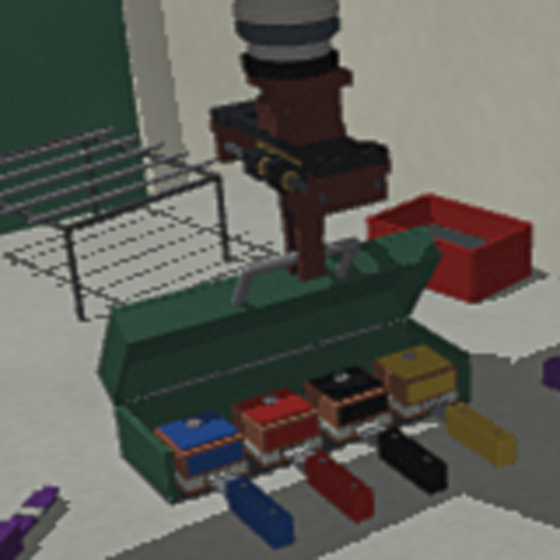

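The cover follows, with the bar at (300,265) past upright and the blades untouched. Continue down.

Call:
servo_tool(
  deltas=[
    [[0, -12, 8], [0, 0, 0]],
    [[0, -23, 16.7], [0, 0, 0]],
    [[0, -33, 26.7], [0, 0, 0]],
    [[0, -42, 37.6], [0, 0, 0]],
    [[0, -50, 49.3], [0, 0, 0]],
  ],
)

```text
t: 28.67
ee_pos: [575.8, 142.8, 105.7]
orientation: [0.077, 3.14, 0.001]
ft_force: [3.1, 7.5, -1.4]
width: 9.5
grasp_force: 30.0
```

Call:
servo_tool(
  deltas=[
    [[0, -7, 12.5], [0, 0, 0]],
    [[0, -12.4, 25.5], [0, 0, 0]],
    [[0, -16.6, 39], [0, 0, 0]],
    [[0, -19.5, 53], [0, 0, 0]],
    [[0, -21, 64], [0, 0, 0]],
  ],
)

```text
t: 29.08
ee_pos: [575.8, 124.2, 42.7]
orientation: [0.079, 3.139, 0.005]
ft_force: [-5.6, 18.8, 52.9]
width: 8.8
grasp_force: 30.0
```

Call:
servo_tool(
  deltas=[
    [[0, 0, 2], [0, 0, 0]],
    [[0, 0, 3], [0, 0, 0]],
    [[0, 0, 3], [0, 0, 0]],
  ],
)

```text
t: 29.33
ee_pos: [576.4, 124.2, 41.3]
orientation: [0.077, 3.137, 0.004]
ft_force: [-0.3, 12.7, 17.4]
width: 8.9
grasp_force: 30.0
```

```bash
python3 plan.py; python3 - <<'E'
from h import *
t=get_image("top");s=get_image("side");o=np.array([576.2,168.]);y=np.array([.0477,.9989]);x=np.array([.9989,-.0477])
for p in(t,s):
    P=cloud(p).reshape(-1,3);q=np.c_[(P[:,:2]-o)@x,(P[:,:2]-o)@y,P[:,2]]
    for lo,hi in((5,35),(35,65),(65,95)):
        k=(abs(q[:,0])<145)&(abs(q[:,0])>100)&(q[:,1]>lo)&(q[:,1]<hi)&(q[:,2]>70)&(q[:,2]<110);print(lo,k.sum(),np.median(q[k][:,2]).round(1) if k.any() else 0)
E
```

```text
t 29.33 at [576.4 124.2  41.3] xang 3.093 tilt [-0.003  0.003] w 8.9 gf 30.0 F [-0.3 12.7 17.4]
5 201 85.9
35 200 86.4
65 196 85.6
5 100 84.5
35 110 84.4
65 91 84.4
```

The cover top is flat at about 86 mm, so it is shut. I'll release and retreat.

Call:
servo_tool(
  deltas=[
    [[0, 0, 0], [0, 0, 0]],
    [[0, 0, 0], [0, 0, 0]],
    [[0, 0, 0], [0, 0, 0]],
    [[0, 0, 0], [0, 0, 0]],
  ],
  grip=0.3,
)

```text
t: 29.77
ee_pos: [573.4, 121.6, 38.9]
orientation: [-0.077, -3.138, 0.002]
ft_force: [-0.1, 0.0, 0.7]
width: 29.9
grasp_force: 0.0
```

Call:
servo_tool(
  deltas=[
    [[0, 0, -15], [0, 0, 0]],
    [[0, 0, -40], [0, 0, 0]],
    [[0, 0, -75], [0, 0, 0]],
    [[0, 0, -110], [0, 0, 0]],
    [[0, 0, -150], [0, 0, 0]],
  ],
)

```text
t: 30.18
ee_pos: [573.1, 121.6, 189.7]
orientation: [-0.077, -3.136, 0.002]
ft_force: [0.2, -0.4, -0.8]
width: 31.0
grasp_force: 0.0
```

Call:
servo_tool(
  deltas=[
    [[110, -100, -30], [0, 0, 0]],
    [[110, -100, -30], [0, 0, 0]],
    [[110, -100, -30], [0, 0, 0]],
    [[110, -100, -30], [0, 0, 0]],
    [[110, -100, -30], [0, 0, 0]],
  ],
)

```text
t: 30.6
ee_pos: [455.5, 25.4, 220.0]
orientation: [-0.08, -3.137, 0.002]
ft_force: [1.0, 0.2, 0.8]
width: 30.8
grasp_force: 0.0
```

```bash
python3 plan.py; python3 look.py; python3 - <<'E'
from h import *
t=cv2.imread("pics/last_t.png");s=cv2.imread("pics/last_s.png")
cv2.imwrite("pics/c10.png",cv2.resize(np.hstack([t[110:250,70:220],s[90:230,150:300]]),None,fx=2.6,fy=3,interpolation=2))
p=get_image("top");P=cloud(p).reshape(-1,3);o=np.array([576.2,168.]);y=np.array([.0477,.9989]);x=np.array([.9989,-.0477]);q=np.c_[(P[:,:2]-o)@x,(P[:,:2]-o)@y,P[:,2]]
for lo in(5,35,65):
    k=(q[:,0]>20)&(q[:,0]<145)&(q[:,1]>lo)&(q[:,1]<lo+30)&(q[:,2]<120);print(lo,k.sum(),np.median(q[k][:,2]).round(1))
E
```

```text
t 30.6 at [455.5  25.4 220. ] xang 3.091 tilt [ 0.003 -0.001] w 30.8 gf 0.0 F [1.  0.2 0.8]
red [538.   93.9] ang 1.54 tip [541.4 203.8]
yellow [680.8  90.5] ang 1.487 tip [690.1 200.1]
black [608.9  89.7] ang 1.524 tip [614.  199.6]
  side red [227. 189.] 193
  side yellow [267. 174.] 191
  side blue [204. 196.] 202
  side black [215.   5.] 288
  side black [203.  52.] 248
  side black [247. 180.] 220
  side black [ 21. 211.] 314
  side black [502. 271.] 117
5 578 86.0
35 559 87.2
65 559 86.2
```

View pics/c10.png

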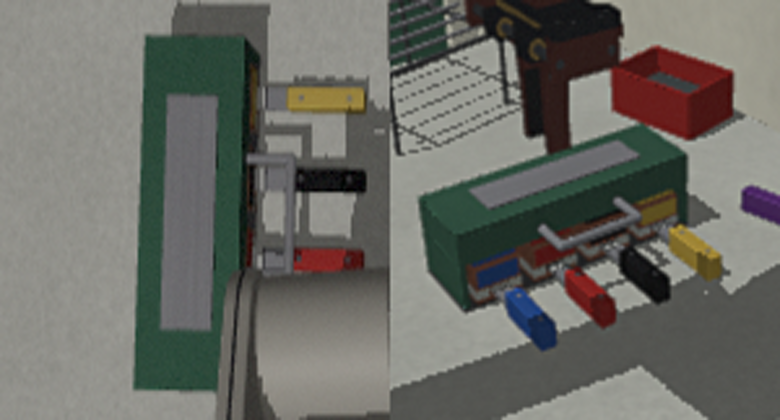

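The cover is shut (flat top in both halves). All blades sit unmoved in the side view: blue, red, black and yellow handles at (530,315), (590,295), (645,272) and (695,250). I'm handing in.

```bash
python3 -c "
from workcell import close_job;print(close_job())"
```

```text
the job is handed in; nothing more can be done
None
```

All four blades are in the slots of their own colours with the white bands at the contact faces, the cover is shut, and the job is handed in at about 31 s; the hand-in returned no verdict.

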